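# Load the polished sample plates into the presentation case

## Task

Get the presentation case ready for the visitors: first raise its stiff lid until it stands about 75 degrees open. Then use the spatula to carry every polished sample plate on the table into the case, one plate to each blue pad, roughly centred and square with it; the gripper itself must not touch the plates. Finally lay the spatula back on its green mat, lengthwise as it lay, leave the lid at its 75 degrees, and don't disturb the other things on the table.

Things in the scene. Friction and masses are not known exactly. Their poses are not given: they have to be found in the camera images.
- plate_steel: Steel mirror-polished plate, 84 x 84 mm, 14 mm high, about 120 g: a 4 mm sheet on two black runners (8 mm wide, 10 mm tall) along its left and right edges. The tunnel between them, 68 mm wide and 10 mm tall, runs along the plate's x, open at both ends. Origin: centre of the underside, at the runners' feet; z up. May be absent
- plate_brass: Brass mirror-polished plate, 84 x 84 mm, 14 mm high, about 120 g: a 4 mm sheet on two black runners (8 mm wide, 10 mm tall) along its left and right edges. The tunnel between them, 68 mm wide and 10 mm tall, runs along the plate's x, open at both ends. Origin: centre of the underside, at the runners' feet; z up. May be absent
- plate_copper: Copper mirror-polished plate, 84 x 84 mm, 14 mm high, about 120 g: a 4 mm sheet on two black runners (8 mm wide, 10 mm tall) along its left and right edges. The tunnel between them, 68 mm wide and 10 mm tall, runs along the plate's x, open at both ends. Origin: centre of the underside, at the runners' feet; z up. May be absent
- spatula: Steel spatula, 200 g, standing on its blade: flat blade 48 mm wide, 3 mm thick, from x = -30 to 140 mm; upright wooden handle over the origin, 32 mm (x) by 22 mm (y), top 118 mm up: grip it from above across y, about 88 mm up. Origin: blade's underside below the handle; x to the tip, z up. A plate is carried with its centre about 95 mm ahead of the origin
- spatula_mid (a point): Middle of the spatula's length on the blade's underside, 55 mm ahead of its origin
- mat: Thin green mat fixed to the table, 200 x 80 x 3 mm, the spatula's place. Origin: centre of its underside; x along its length, away from the robot, the way the spatula's tip points
- mat_mid (a point): Centre of the mat's top
- case: Fixed case at the robot's left: grey plinth 160 (x) by 310 (y) by 20 mm high, white rear and end walls up to 62 mm above the table, front open above the plinth. Origin: centre of its underside; x points to the rear (hinge side), about the world's +y. Rear wall's inner face at x = 74 mm, front edge at x = -80, end walls' inner faces at y = +-149
- pad0 (a point): Centre of a blue felt pad, 90 x 90 mm, flush on the plinth's top (20 mm above the table), 54 mm in front of the rear wall's inner face and 100 mm behind the front edge; the pad at case y = -96 mm. Axes as the case's
- pad1 (a point): Centre of a blue felt pad, 90 x 90 mm, flush on the plinth's top (20 mm above the table), 54 mm in front of the rear wall's inner face and 100 mm behind the front edge; the middle pad. Axes as the case's
- pad2 (a point): Centre of a blue felt pad, 90 x 90 mm, flush on the plinth's top (20 mm above the table), 54 mm in front of the rear wall's inner face and 100 mm behind the front edge; the pad at case y = +96 mm. Axes as the case's
- lid (a joint): Opening angle of the case's clear, white-framed lid in rad: 0 closed, 2.2 fully open. Panel 160 x 310 x 6 mm. Its hinge runs along the rear wall's top; the front edge rises. It is stiff: it stays where it is left (about 0.6 N m of friction)
- lid_hinge (a point): Middle of the lid's hinge line (along the case's y), 64 mm above the table, 80 mm behind the case's origin
- lid_bar (a point): Middle of the lid's orange grip bar: round, 12 mm thick, 110 mm long, parallel to the hinge and 200 mm from it, on two arms 40 mm clear of the lid's front edge; it can be pinched from above and turns between the fingers
- cap_small: Bystander, leave alone: orange domed sanding cap, 38 mm across, 60 mm tall. Origin: centre of its underside
- cap_mid: Bystander, leave alone: orange domed sanding cap, 43 mm across, 68 mm tall. Origin: centre of its underside
- cap_big: Bystander, leave alone: orange domed sanding cap, 56 mm across, 84 mm tall. Origin: centre of its underside
- felt_wheel: Bystander, leave alone: white felt wheel lying flat, 76 mm across, 24 mm high. Origin: centre of its underside
- stock_box: Bystander, leave alone: small cardboard box, 70 x 50 x 35 mm. Origin: centre of its underside
- paste_jar: Bystander, leave alone: small jar with a blue cap, 52 mm across, 55 mm tall. Origin: centre of its underside

How it is judged:
By the outcome, as a careful person would: the job done as asked, in the order asked, and still so for the second after the job is handed in, with the robot touching nothing.
Of plate_steel, plate_brass, plate_copper only 2 to 3 are there at a start; the rules pass over those that are not, and their reading is None.
At some moment in a run one of plate_steel, plate_brass, plate_copper, spatula may be knocked a few centimetres aside while the robot is not near it.
It also fails if it takes over 210 s, if anything falls off the work surface, if the arm or the gripper's body presses on something with over 40 N, if the wrist force passes 120 N, or if a joint passes its speed limit or range.

## Robot

A 6-joint arm with a two-finger parallel gripper is mounted at the origin on the work surface. World frame = base frame: x ahead of the robot, y to its left, z up, the work surface at z = 0. Lengths are in m, angles in rad, forces in N, time in s.
With the tool pointing down it reaches from about 0.3 to 0.775 m from the base axis. Payload 14.6 kg.
Tool frame: the origin (TCP) lies midway between the tips of the shut fingers; the grasp point (between the pads) lies 19 mm behind it (ctrl.pinch_z is the z of the grasp point in the tool frame, in m); z points along the fingers, y is the line along which they close (so a half turn about z gives the same grasp; the last joint's range is limited). The gripper opens to 94 mm and grips with 3 to 60 N. Pads are 16 mm wide; open, the fingers measure 119 mm over their backs; the gripper's body (75 mm by 177 mm) begins 78 mm behind the grasp point.
Start: joints at [1.238, 0.3, 1.521, -0, 1.321, -0.067], TCP at [0.144, 0.531, 0.205] pointing down, gripper open.
Joint ranges: [-3.03, 3.03], [-0.79, 2.21], [0.23, 2.52], [-1.04, 4.18], [0, 3.07], [-2.55, 2.55]. Speed limits (rad/s): [2.22, 2.22, 2.57, 3.14, 3.14, 3.14].

## Interface

Orientations are given as [roll, pitch, yaw] about the fixed x, y, z axes, in that order (R = Rz(yaw) Ry(pitch) Rx(roll)).
In Python, from station import ctrl, camera, ticket gives the robot as it stands. The module is installed in compiled form; this text tells all that it offers.
- The arm moves only by the shell command python3 -m inch 'ROWS' [FORCE]. ROWS is text: rows parted by semicolons, each of 7 numbers parted by spaces: the opening, from -1 (shut) to 1 (fully open), then the shift along the tool's x, y, z in units of 0.03 m (1.0 is 0.03 m), then the turn, a rotation vector about the tool's x, y, z in units of 10 degrees (1.0 is 10 degrees). In form: grip dx dy dz rx ry rz; .... A call has 1 to 10 rows; each row shifts and turns the commanded pose from where the row before left it, along the tool's axes as they then stand; what a row does not reach is not made up. A row lasts 1/8 s, in which the tool goes at most 62.5 mm and 10.7 degrees, less where a joint would pass 70% of its speed; a pose out of reach is approached as far as the arm can. A call with a number of a shift or a turn outside -1 to 1 is refused whole. A call with a gripper value outside its range is refused whole. The fingers move at their own pace and stop on an object; FORCE is the grip in N (left out, the last holds). Time passes only in rows, so rows that do not move let the fingers close. It gives the time, the measured TCP pose, the force, the opening and the grip force at its end, in the units of the state.
- ctrl.get_obs(): the state, without advancing time (a new reading comes with each control period).
- camera(name): name is "side" or "top" or "wrist"; returns a dict with "img" (420x560x3 uint8, blue, green, red), "range_z" (420x560 float32, m along the optical axis (not along the pixel's ray), 0 where there is no reading), "intrinsics" (3x3 intrinsics, pixels), "view" (4x4, takes a point from world to camera coordinates). Camera axes: x right, y down, z forward; pixel columns grow to the right and rows downward; lengths in m; the calibration is good to about 2 mm. A picture is of the moment at which its call begins.
- ticket.hand_in(): hands the job in; it is judged then, once.
The state is a dict: "time_s": time; "qpos": joint angles; "joint_vel": joint speeds; "tau": joint torques, N m; "ee_pos": TCP position; "eef_rot": TCP orientation; "force": force on the tool from outside, world axes, zero at the start; "moment": the same for the moment, N m; "grip_width": finger opening in m; "grip_force": force on a finger pad.
Only numpy, scipy, OpenCV 4.12 (cv2) and the standard library are available. Lean on these libraries where they do the work, as an engineer would, in place of code of your own. Each camera call takes 0.05 s, during which the arm holds its last target. There are 200 camera calls.

## Working session

There is one attempt and no reset: what is moved stays moved. The work goes in short steps, Python scripts to look and compute and a shell command to move; the robot and the scene stay as the last step left them, time stands still between calls to the robot, and variables do not carry over. Pictures are saved under pics/ and viewed, at most 14 in all, crops included, and the job is handed in when it is done.

```bash
mkdir -p pics
cat > h.py <<'E'
import numpy as np,cv2
from station import ctrl,camera,ticket
def snap(n,f):
    c=camera(n); cv2.imwrite(f'pics/{f}.png',c['img']); np.savez(f'/tmp/{f}.npz',**c); return c
def load(f): return dict(np.load(f'/tmp/{f}.npz'))
def unproj(c,u,v,z=None):
    """world point of pixel: by depth, or on the plane world z"""
    K=c['intrinsics'];Ti=np.linalg.inv(c['view'])
    r=np.linalg.inv(K)@[u,v,1.]
    if z is None: d=np.median(c['range_z'][int(v)-1:int(v)+2,int(u)-1:int(u)+2])
    else: d=(z-Ti[2,3])/(Ti[:3,:3]@r)[2]
    return Ti[:3,:3]@(r*d)+Ti[:3,3]
def proj(c,p):
    q=c['view'][:3,:3]@np.array(p)+c['view'][:3,3]; q=c['intrinsics']@q; return q[:2]/q[2]
E
python3 - <<'E'
from h import *
for n in('top','side'):
    c=snap(n,n+'0'); print(np.linalg.inv(c['view']).round(3)[:3], c['intrinsics'][0,0])
o=ctrl.get_obs();print(o,ctrl.pinch_z)
E
```

```text
[[-0.028 -0.992  0.127  0.454]
 [-0.999  0.025 -0.026  0.009]
 [ 0.023 -0.127 -0.992  1.001]] 409.5140714521981
[[-0.995 -0.08   0.054  0.519]
 [-0.096  0.782 -0.615  0.554]
 [ 0.007 -0.618 -0.786  0.783]] 381.9291225813371
{'time_s': 0.1, 'qpos': array([ 1.23838670e+00,  3.00416957e-01,  1.52151384e+00,  1.13824348e-05,
        1.32071569e+00, -6.66130827e-02]), 'joint_vel': array([-6.07005252e-04,  4.04277052e-05, -1.61411224e-03,  9.49006928e-05,
       -6.73680483e-04, -1.91813794e-04]), 'tau': array([ 2.78650259e-03, -5.32647836e+01, -3.53275251e+01,  7.09940423e-02,
        2.36491696e-02, -9.60159286e-05]), 'ee_pos': array([0.14440189, 0.53045857, 0.20494448]), 'eef_rot': array([-3.14054189e+00, -8.11482675e-05,  2.87579325e+00]), 'force': array([ 0.08620009,  0.73809848, -0.76243303]), 'moment': array([0.01903908, 0.02452684, 0.03118646]), 'grip_force': 0.0, 'grip_width': 0.09408709771955591} -0.0188
```

View pics/top0.png

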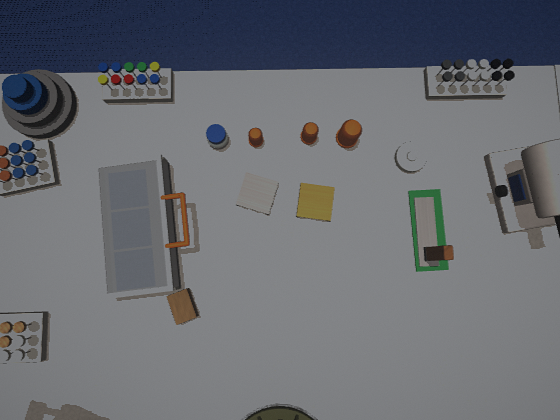

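View pics/side0.png

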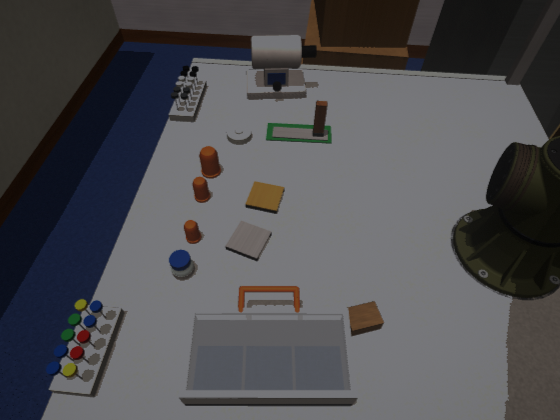

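Run:
```python
from h import *
t=load('top0');s=load('side0')
def crop(c,x,y,w,h,k): return cv2.convertScaleAbs(cv2.resize(c['img'][y:y+h,x:x+w],None,fx=k,fy=k,interpolation=cv2.INTER_CUBIC),alpha=1.5)
cv2.imwrite('pics/ca.png',crop(t,210,150,140,90,5.7))
cv2.imwrite('pics/cb.png',crop(s,210,170,90,100,6))
cv2.imwrite('pics/cc.png',crop(t,395,180,70,100,6))
cv2.imwrite('pics/cd.png',crop(t,90,145,120,190,3))
```

```text
(no output)
```

View pics/ca.png

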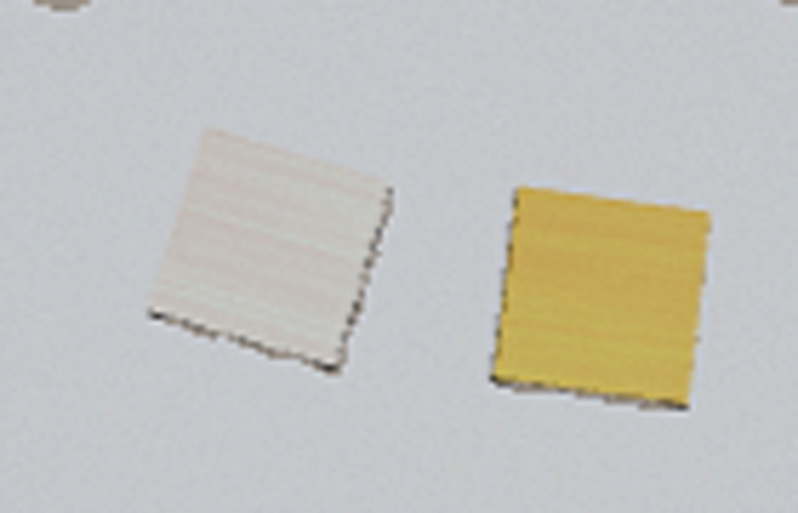

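View pics/cb.png

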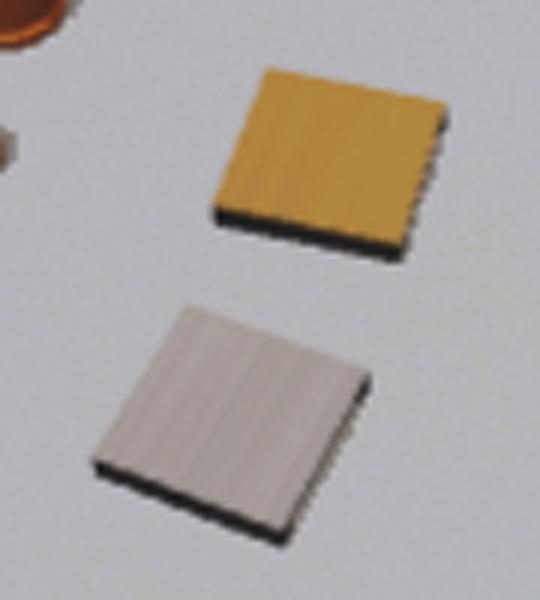

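View pics/cc.png

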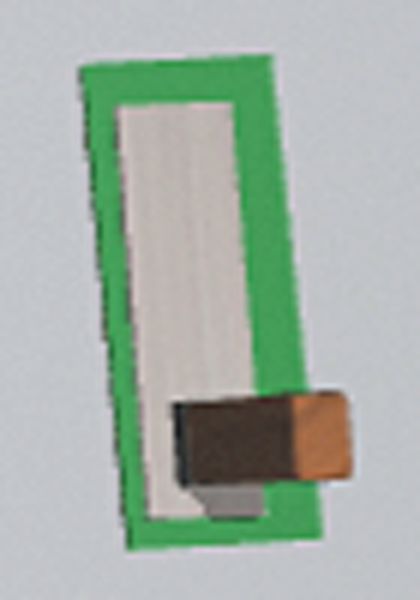

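View pics/cd.png

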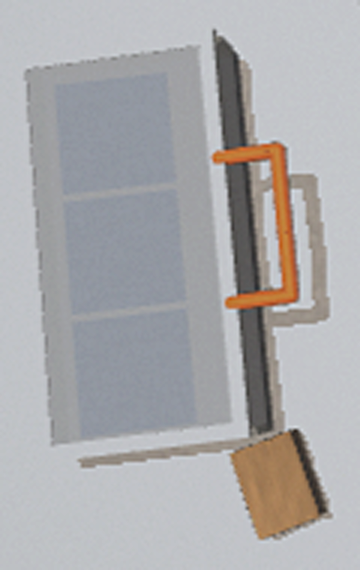

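Run:
```python
from h import *
t=load('top0')
def q(pts,k,ox,oy,z):
    return np.array([unproj(t,ox+u/k-.5,oy+v/k-.5,z)[:2] for u,v in pts])
def rep(n,P):
    e=[np.linalg.norm(P[i]-P[(i+1)%4])*1e3 for i in range(4)]
    # heading of edges 0->3 reversed(world +x) : pts TL TR BR BL
    h=((P[0]-P[3])+(P[1]-P[2]));l=((P[0]-P[1])+(P[3]-P[2]))
    print(n,P.mean(0).round(4),'edges',np.round(e,1),'x-heading deg',np.degrees(np.arctan2(h[1],h[0])).round(2),'left edge dir',np.degrees(np.arctan2(-l[0],l[1])).round(2))
rep('steel',q([(205,130),(391,185),(338,364),(152,312)],5.7,210,150,.014))
rep('brass',q([(516,187),(710,212),(688,403),(494,377)],5.7,210,150,.014))
rep('mat',q([(80,66),(272,56),(321,538),(128,549)],6,395,180,.003))
rep('blade',q([(117,105),(233,102),(266,515),(148,517)],6,395,180,.006))
rep('handle',q([(295,395),(350,393),(352,480),(295,484)],6,395,180,.121))
rep('pad0',q([(55,85),(168,72),(177,183),(64,197)],3,90,145,.02))
rep('pad1',q([(65,200),(176,190),(187,300),(73,314)],3,90,145,.02))
rep('pad2',q([(74,322),(186,309),(196,422),(80,437)],3,90,145,.02))
rep('bar',q([(215,157),(283,148),(293,302),(228,302)],3,90,145,.064))
c=t
for u,v in [(283,160),(286,190),(289,225),(292,280)]:
    print('bar',unproj(t,round(90+u/3-.5),round(145+v/3-.5)).round(4))
for (u,v) in [(258,194),(316,202),(449,252),(346,135),(310,128),(256,132),(215,131),(411,155),(182,306),(430,215),(120,190)]: print((u,v),unproj(t,u,v).round(3))
```

```text
steel [0.6241 0.034 ] edges [83.6 80.8 82.3 82.2] x-heading deg -17.37 left edge dir -17.63
brass [ 0.6003 -0.107 ] edges [84.3 83.4 83.4 83. ] x-heading deg -8.77 left edge dir -8.96
mat [ 0.5249 -0.3837] edges [ 80.8 198.8  79.2 198.7] x-heading deg 1.51 left edge dir 1.6
blade [ 0.5214 -0.3784] edges [ 48.4 169.4  48.2 168.8] x-heading deg 0.22 left edge dir -0.27
handle [ 0.4654 -0.378 ] edges [20.1 31.2 20.8 31.9] x-heading deg -3.99 left edge dir 1.45
pad0 [0.6396 0.3441] edges [90.8 91.4 89.8 91.8] x-heading deg 5.54 left edge dir 5.64
pad1 [0.5453 0.3351] edges [88.  88.6 89.5 91.2] x-heading deg 5.78 left edge dir 4.69
pad2 [0.4495 0.3266] edges [87.8 88.7 90.  89.6] x-heading deg 4.96 left edge dir 5.41
bar [0.557 0.223] edges [ 52.2 118.6  48.9 111.8] x-heading deg 4.58 left edge dir 2.52
bar [0.6043 0.1972 0.084 ]
bar [0.5816 0.1951 0.0829]
bar [0.5543 0.1926 0.084 ]
bar [0.5138 0.1901 0.0853]
(258, 194) [0.622 0.032 0.013]
(316, 202) [ 0.598 -0.109  0.013]
(449, 252) [ 0.466 -0.38   0.12 ]
(346, 135) [ 0.748 -0.18   0.068]
(310, 128) [ 0.768 -0.096  0.066]
(256, 132) [0.764 0.032 0.057]
(215, 131) [0.769 0.13  0.053]
(411, 155) [ 0.708 -0.348  0.022]
(182, 306) [0.361 0.211 0.036]
(430, 215) [ 0.56  -0.391  0.005]
(120, 190) [0.628 0.345 0.071]
```

```bash
cat >> h.py <<'E'
from scipy.spatial.transform import Rotation as Ro
def togo(x,y,z,yaw,show=True):
    """units to go: rotation vector (tool now) then shift in the target's tool axes"""
    o=ctrl.get_obs(); R=Ro.from_euler('xyz',o['eef_rot']); T=Ro.from_euler('xyz',[np.pi,0,np.radians(yaw)])
    print('at',o['ee_pos'].round(4),np.degrees(o['eef_rot']).round(2),'F',o['force'].round(1),'w',round(o['grip_width'],4),'gf',round(o['grip_force'],1),'t',round(o['time_s'],2))
    d=np.array([x,y,z])-o['ee_pos']
    print('rot',np.degrees((R.inv()*T).as_rotvec()/10).round(3),'shift',(T.inv().apply(d)/.03).round(3))
E
python3 -m inch '-0.23 0 0 0 0 0 -1; -0.23 0 0 0 0 0 -1;-0.23 -1 -1 0 0 0 -0.06; -0.23 -1 -1 0 0 0 0;-0.23 -1 -1 0 0 0 0;-0.23 -1 -1 0 0 0 0;-0.23 -1 -1 0 0 0 0;-0.23 -1 -1 0 0 0 0;-0.23 -1 -1 0 0 0 0;-0.23 -1 -1 0 0 0 0'
python3 -m inch '-0.23 -1 -1 0 0 0 0; -0.23 -1 -1 0 0 0 0;-0.23 -1 -1 0 0 0 0; -0.23 -1 -1 0 0 0 0;-0.23 -0.66 -0.47 0 0 0 0;-0.23 0 0 0 0 0 0;-0.23 0 0 0 0 0 0'
python3 -c "
from h import *
togo(.5575,.1935,.059,185.35); snap('wrist','w1')"
```

```text
time_s: 1.35
ee_pos: [0.4065, 0.3128, 0.2053]
eef_rot: [-3.141, -0.0, -3.048]
force: [-0.6, 0.5, -0.4]
grip_width: 0.0363
grip_force: 0.0
time_s: 2.22
ee_pos: [0.5567, 0.1939, 0.2052]
eef_rot: [3.142, -0.001, -3.048]
force: [-0.3, -0.2, 0.4]
grip_width: 0.0359
grip_force: 0.0
at [0.5567 0.1939 0.2052] [ 1.8000e+02 -4.0000e-02 -1.7461e+02] F [-0.3 -0.2  0.4] w 0.0359 gf 0.0 t 2.23
rot [ 0.    -0.004  0.004] shift [-0.026 -0.015  4.873]
```

View pics/w1.png

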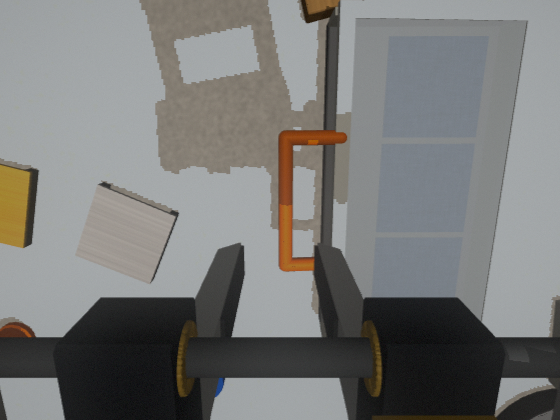

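```bash
python3 -m inch '-0.23 0 0 1 0 0 0; -0.23 0 0 1 0 0 0;-0.23 0 0 1 0 0 0;-0.23 0 0 1 0 0 0;-0.23 0 0 0.5 0 0 0;-0.23 0 0 0.35 0 0 0;-0.23 0 0 0 0 0 0;-1 0 0 0 0 0 0;-1 0 0 0 0 0 0;-1 0 0 0 0 0 0' 25
python3 - <<'E'
from h import *
togo(.5575,.1935,.059,185.35); c=snap('top','t2')
o=ctrl.get_obs()
g=np.array(o['ee_pos'])+[0,0,.0188]; d=np.array([-.0932,.9956])
hx=np.array([.5392,.395])
r=(hx-g[:2])@d; print('bar r',r,'z',g[2],'ang',np.degrees(np.arctan2(g[2]-.064,r)),np.hypot(r,g[2]-.064))
# lid surface heights along lid via depth
for k in(.02,.05,.1,.14,.155):
  for s in(-.14,.14):
    p=hx-k*d+s*np.array([d[1],-d[0]]); u,v=proj(c,[*p,.068]); print(k,s,unproj(c,round(u),round(v)).round(4))
E
```

```text
time_s: 3.52
ee_pos: [0.5572, 0.199, 0.0608]
eef_rot: [3.132, 0.003, -3.048]
force: [-1.6, 48.7, -6.0]
grip_width: 0.0116
grip_force: 25.3
at [0.5572 0.199  0.0608] [ 1.7946e+02  1.6000e-01 -1.7461e+02] F [-1.6 48.7 -6. ] w 0.0116 gf 25.3 t 3.52
rot [0.054 0.016 0.004] shift [ 0.007 -0.184  0.061]
bar r 0.19673285399680188 z 0.0796313853232891 ang 4.5428854681627655 0.19735287190424186
0.02 -0.14 [0.4018 0.3614 0.0679]
0.02 0.14 [0.6814 0.3884 0.0682]
0.05 -0.14 [0.4257 0.1961 0.4622]
0.05 0.14 [0.6825 0.3579 0.0706]
0.1 -0.14 [0.4281 0.1627 0.4765]
0.1 0.14 [0.6876 0.3067 0.0741]
0.14 -0.14 [0.4312 0.1398 0.4785]
0.14 0.14 [0.6881 0.2669 0.0777]
0.155 -0.14 [0.4309 0.1313 0.4778]
0.155 0.14 [0.6898 0.2507 0.079 ]
```

```bash
python3 -m inch '-1 0 0.1 0 0 0 0;-1 0 0.08 0 0 0 0;-1 0 0 0 0 0 0;-1 0 0 0 0 0 0' 25
python3 - <<'E'
from h import *
togo(.5575,.1935,.059,185.35)
# arc steps from 4.5 to 75 deg, r .2, tool y / z shift per 7.05deg row
a=np.radians(np.linspace(4.5,75,13)); print((np.diff(-.2*np.cos(a))/.03).round(2),(-np.diff(.2*np.sin(a))/.03).round(2))
E
```

```text
time_s: 4.08
ee_pos: [0.5571, 0.1993, 0.0604]
eef_rot: [3.14, 0.001, -3.048]
force: [0.5, 6.6, 1.3]
grip_width: 0.011
grip_force: 25.0
at [0.5571 0.1993 0.0604] [ 1.7993e+02  7.0000e-02 -1.7464e+02] F [0.5 6.6 1.3] w 0.011 gf 25.0 t 4.08
rot [0.007 0.007 0.001] shift [ 0.006 -0.194  0.047]
[0.09 0.16 0.22 0.29 0.35 0.41 0.46 0.51 0.56 0.59 0.63 0.65] [-0.68 -0.66 -0.65 -0.62 -0.59 -0.55 -0.5  -0.45 -0.4  -0.34 -0.28 -0.21]
```

```bash
python3 -m inch '-1 0 0.09 -0.68 0 0 0;-1 0 0.16 -0.66 0 0 0;-1 0 0.22 -0.65 0 0 0;-1 0 0.29 -0.62 0 0 0;-1 0 0.35 -0.59 0 0 0;-1 0 0.41 -0.55 0 0 0;-1 0 0 0 0 0 0' 25
python3 -m inch '-1 0 0.46 -0.5 0 0 0;-1 0 0.51 -0.45 0 0 0;-1 0 0.56 -0.4 0 0 0;-1 0 0.59 -0.34 0 0 0;-1 0 0.63 -0.28 0 0 0;-1 0 0.65 -0.21 0 0 0;-1 0 0 0 0 0 0;-1 0 0 0 0 0 0'
python3 - <<'E'
from h import *
togo(.544,.346,.238,185.35); snap('side','s3')
o=ctrl.get_obs();g=o['ee_pos']+[0,0,.0188];d=np.array([-.0932,.9956])
print(np.degrees(np.arctan2(g[2]-.064,(np.array([.5385,.3978])-g[:2])@d)))
E
```

```text
time_s: 4.95
ee_pos: [0.5527, 0.2436, 0.174]
eef_rot: [-3.14, 0.001, -3.048]
force: [-1.8, -7.8, 7.8]
grip_width: 0.0112
grip_force: 25.0
time_s: 5.95
ee_pos: [0.5437, 0.3459, 0.2397]
eef_rot: [3.14, 0.003, -3.048]
force: [-0.5, -1.1, 11.7]
grip_width: 0.011
grip_force: 25.0
at [0.5437 0.3459 0.2397] [ 179.93    0.18 -174.64] F [-0.5 -1.1 11.7] w 0.011 gf 25.0 t 5.95
rot [0.007 0.018 0.001] shift [-0.012  0.004  0.058]
74.95971074830656
```

View pics/s3.png

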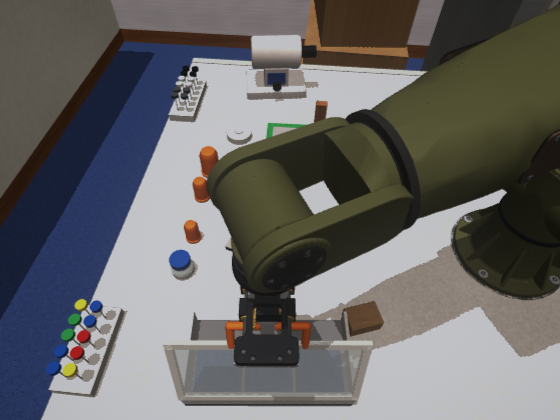

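```bash
python3 -m inch '-0.25 0 0 0 0 0 0;-0.25 0 0 0 0 0 0;-0.25 0 0 -0.3 0 0 0;-0.25 0 0 -0.7 0 0 0;-0.25 0 0 -1 0 0 0;-0.25 0 0 -1 0 0 0;-0.25 0.2 -1 0 0 0 0;-0.25 0.2 -1 0 0 0 0;-0.25 0.2 -1 0 0 0 0;-0.25 0.2 -1 0 0 0 0'
python3 -m inch '-0.25 0.2 -1 0 0 0 0;-0.25 0.2 -1 0 0 0 0;-0.25 0.2 -1 0 0 0 0;-0.25 0.2 -1 0 0 0 0;-0.25 0.2 -1 0 0 0 0;-0.25 0.2 -1 0 0 0 0;-0.25 0.2 -1 0 0 0 0;-0.25 0.2 -1 0 0 0 0;-0.25 0.2 -1 0 0 0 0;-0.25 0.2 -1 0 0 0 0'
python3 - <<'E'
from h import *
togo(.4664,-.3784,.2,0.2); c=snap('top','t4')
hx=np.array([.5385,.3978]);d=np.array([-.0932,.9956]);e=np.array([d[1],-d[0]])
# points of lid in the depth image: collect region
K=c['intrinsics'];v,u=np.mgrid[0:420,0:560];z=c['range_z']
P=np.stack([(u-K[0,2])/K[0,0]*z,(v-K[1,2])/K[1,1]*z,z,np.ones_like(z)],-1)@np.linalg.inv(c['view']).T
a=(P[...,:2]-hx)@d;b=(P[...,:2]-hx)@e
m=(a<.01)&(a>-.07)&(abs(b)<.16)&(P[...,2]>.1)&(P[...,2]<.29)
Q=np.c_[a[m],P[...,2][m]];print(len(Q));
if len(Q)>5: print(np.degrees(np.median(np.arctan2(Q[:,1]-.064,-Q[:,0]))), Q[::max(1,len(Q)//12)].round(3))
E
```

```text
time_s: 7.25
ee_pos: [0.5302, 0.223, 0.3284]
eef_rot: [3.142, 0.0, -3.048]
force: [0.2, -0.5, -0.4]
grip_width: 0.0356
grip_force: 0.0
time_s: 8.5
ee_pos: [0.4985, -0.0813, 0.3285]
eef_rot: [-3.141, 0.001, -3.048]
force: [-0.3, 0.2, 0.2]
grip_width: 0.0354
grip_force: 0.0
at [ 0.4985 -0.0813  0.3285] [-1.7999e+02  3.0000e-02 -1.7463e+02] F [-0.3  0.2  0.2] w 0.0354 gf 0.0 t 8.5
rot [-5.0000e-03 -1.0000e-03 -1.7483e+01] shift [-1.104  9.901  4.282]
2215
72.47248114833344 [[-0.042  0.22 ]
 [-0.044  0.217]
 [-0.047  0.214]
 [-0.061  0.259]
 [-0.044  0.216]
 [-0.059  0.261]
 [-0.052  0.26 ]
 [-0.027  0.142]
 [-0.041  0.193]
 [-0.044  0.221]
 [-0.018  0.106]
 [-0.034  0.167]
 [-0.044  0.199]]
```

```bash
python3 -m inch '0 0.2 -0.976 0 0 0 0;0 0.2 -0.976 0 0 0 0;0 0.2 -0.976 0 0 0 0;0 0.2 -0.976 0 0 0 0;0 0.2 -0.976 0 0 0 0;0 0.2 -0.976 0 0 0 0;0 0.2 -0.976 0 0 0 0;0 0.2 -0.976 0 0 0 0;0 0.2 -0.976 0 0 0 0;0 0.2 -0.976 0 0 0 0' >/dev/null
python3 -m inch '0 0 0 0 0 0 1;0 0 0 0 0 0 1;0 0 0 0 0 0 1;0 0 0 0 0 0 1;0 0 0 0 0 0 1;0 0 0 0 0 0 1;0 0 0 0 0 0 1;0 0 0 0 0 0 1;0 0 0 0 0 0 1;0 0 0 0 0 0 1'>/dev/null
python3 -m inch '0 0 0 0 0 0 1;0 0 0 0 0 0 1;0 0 0 0.7 0 0 1;0 0 0 0.7 0 0 1;0 0 0 0.7 0 0 1;0 0 0 0.7 0 0 1;0 0 0 0.7 0 0 1;0 0 0 0.7 0 0 1;0 0 0 0 0 0 0.52;0 0 0 0 0 0 0'
python3 - <<'E'
from h import *
togo(.4664,-.3784,.072,0.2); c=snap('wrist','w5')
for z,p in((.121,[(-.016,-.011),(.016,-.011),(.016,.011),(-.016,.011)]),(.006,[(.140,-.024),(.140,.024)])):
    for a in p: print(a,proj(c,[.4664+a[0],-.3784+a[1],z]).round(1))
E
```

```text
time_s: 12.3
ee_pos: [0.4665, -0.3774, 0.2022]
eef_rot: [3.141, -0.0, 0.004]
force: [0.0, -0.5, -0.1]
grip_width: 0.0469
grip_force: 0.0
at [ 0.4665 -0.3774  0.2022] [ 1.7999e+02 -1.0000e-02  2.1000e-01] F [ 0.  -0.5 -0.1] w 0.0469 gf 0.0 t 12.3
rot [ 0.001 -0.001  0.001] shift [-0.005  0.034  4.341]
(-0.016, -0.011) [296.1 237.9]
(0.016, -0.011) [296.8 195.7]
(0.016, 0.011) [266.1 195.6]
(-0.016, 0.011) [266.4 237.8]
(0.14, -0.024) [307.2  38.7]
(0.14, 0.024) [255.7  38.5]
```

View pics/w5.png

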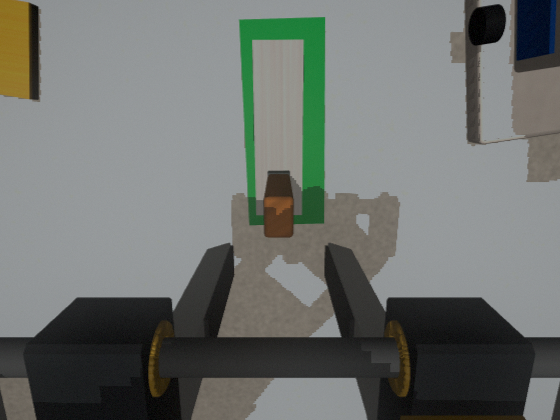

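```bash
python3 -m inch '0 0 0 1 0 0 0;0 0 0 1 0 0 0;0 0 0 1 0 0 0;0 0 0 0.8 0 0 0;0 0 0 0.54 0 0 0;0 0 0 0 0 0 0;-1 0 0 0 0 0 0;-1 0 0 0 0 0 0;-1 0 0 0 0 0 0;-1 0 0 0 0 0 0' 60
python3 -m inch '-1 0 0 -0.2 0 0 0;-1 0 0 -0.5 0 0 0;-1 0 0 -1 0 0 0;-1 0 0 -1 0 0 0;-1 0 0 -0.6 0 0 0;-1 0 0 0 0 0 0;-1 0 0 0 0 0 0'
python3 - <<'E'
from h import *
togo(.4664,-.3784,.072,0.2); snap('top','t6'); snap('side','s6')
E
```

```text
time_s: 13.6
ee_pos: [0.4665, -0.3775, 0.0722]
eef_rot: [3.141, -0.001, 0.003]
force: [-1.1, 1.0, 4.3]
grip_width: 0.0219
grip_force: 60.0
time_s: 14.48
ee_pos: [0.466, -0.3771, 0.1695]
eef_rot: [-3.14, 0.001, 0.003]
force: [0.2, 0.2, -2.4]
grip_width: 0.0218
grip_force: 60.0
at [ 0.466  -0.3771  0.1695] [-1.7993e+02  8.0000e-02  1.7000e-01] F [ 0.2  0.2 -2.4] w 0.0218 gf 60.0 t 14.47
rot [-0.007  0.008 -0.003] shift [0.013 0.043 3.25 ]
```

Run:
```python
from h import *
c=load('t6');t=load('top0')
o=ctrl.get_obs();p=o['ee_pos'];zt=p[2]-.066
for a in(.04,.06,.09,.12,.135):
    L=[]
    for b in(-.018,0,.018):
        u,v=proj(c,[p[0]+a,p[1]+b,zt]); L.append(round(float(unproj(c,round(u),round(v))[2]),4))
    print(a,L,'exp',zt.round(4))
for n in('steel','brass'):
    x,y=((.6241,.034) if n=='steel' else (.6003,-.107)); u,v=map(int,proj(t,[x,y,.014]))
    A=t['img'][v-30:v+30,u-32:u+32].astype(int);B=c['img'][v-30:v+30,u-32:u+32].astype(int);print(n,abs(A-B).mean(), (abs(A-B).sum(2)>60).sum())
# blade edges at several stations in depth
m=abs(c['range_z']) 
K=c['intrinsics'];v,u=np.mgrid[0:420,0:560];z=c['range_z']
P=np.stack([(u-K[0,2])/K[0,0]*z,(v-K[1,2])/K[1,1]*z,z,np.ones_like(z)],-1)@np.linalg.inv(c['view']).T
for x in np.arange(.5,.61,.02):
    s=(abs(P[...,0]-x)<.006)&(abs(P[...,2]-zt)<.01)&(abs(P[...,1]-p[1])<.06); y=P[...,1][s]; print(x.round(3),len(y),(y.min(),y.max()) if len(y) else '', P[...,2][s].mean())
s=(abs(P[...,2]-zt)<.01)&(abs(P[...,1]-p[1])<.02)&(P[...,0]>.48);print('tip x',P[...,0][s].max()-p[0])
```

```text
0.04 [0.3088, 0.3026, 0.1016] exp 0.1034
0.06 [0.1024, 0.1019, 0.1019] exp 0.1034
0.09 [0.102, 0.1028, 0.1015] exp 0.1034
0.12 [0.1016, 0.1025, 0.1024] exp 0.1034
0.135 [0.1019, 0.1025, 0.1025] exp 0.1034
steel 13.445399305555556 0
brass 12.667534722222221 0
0.5 33 (np.float64(-0.36801532946758325), np.float64(-0.35408069075708154)) 0.10204044710509617
0.52 112 (np.float64(-0.4024656640098949), np.float64(-0.3534560386809998)) 0.10202760795470558
0.54 111 (np.float64(-0.40276107132412237), np.float64(-0.3543950351623104)) 0.10234368246495894
0.56 113 (np.float64(-0.4030084473579491), np.float64(-0.35443916325529956)) 0.10192561095392738
0.58 119 (np.float64(-0.4029470060115453), np.float64(-0.35425174510380114)) 0.1015461096200877
0.6 107 (np.float64(-0.40139573594028594), np.float64(-0.3539417784668123)) 0.10182137463362259
tip x 0.13963205985130495
```

```bash
python3 -c "
from h import *
togo(.4334,.0941,.13,-17.5)"
```

```text
at [ 0.466  -0.3771  0.1694] [-1.7992e+02  9.0000e-02  1.7000e-01] F [ 0.4 -0.5 -2.5] w 0.0218 gf 60.0 t 14.57
rot [-0.006  0.01   1.767] shift [ -5.76  -14.652   1.313]
```

```bash
python3 -m inch '-1 0 0 0 0 0 0.88;-1 0 0 0 0 0 0.887;-1 -0.384 -0.977 0 0 0 0;-1 -0.384 -0.977 0 0 0 0;-1 -0.384 -0.977 0 0 0 0;-1 -0.384 -0.977 0 0 0 0;-1 -0.384 -0.977 0 0 0 0;-1 -0.384 -0.977 0 0 0 0;-1 -0.384 -0.977 0 0 0 0;-1 -0.384 -0.977 0 0 0 0'>/dev/null
python3 -m inch '-1 -0.384 -0.977 0 0 0 0;-1 -0.384 -0.977 0 0 0 0;-1 -0.384 -0.977 0 0 0 0;-1 -0.384 -0.977 0 0 0 0;-1 -0.384 -0.977 0.3 0 0 0;-1 -0.384 -0.977 0.5 0 0 0;-1 -0.384 -0.977 0.5 0 0 0;-1 0 0 0 0 0 0;-1 0 0 0 0 0 0'
python3 - <<'E'
from h import *
togo(.4334,.0941,.0725,-17.5); c=snap('top','t7');snap('wrist','w7')
t=load('top0')
cv2.imwrite('pics/cmp7.png',np.hstack([cv2.resize(x['img'][150:270,200:300],None,fx=4,fy=4,interpolation=2) for x in(t,c)]))
E
```

```text
time_s: 16.95
ee_pos: [0.4338, 0.0935, 0.1316]
eef_rot: [3.141, 0.0, -0.305]
force: [-0.2, -1.2, -2.1]
grip_width: 0.0217
grip_force: 60.0
at [0.4338 0.0935 0.1316] [ 1.7999e+02  1.0000e-02 -1.7490e+01] F [-0.2 -1.2 -2.1] w 0.0217 gf 60.0 t 16.95
rot [0.001 0.001 0.001] shift [-0.019 -0.015  1.971]
```

View pics/cmp7.png

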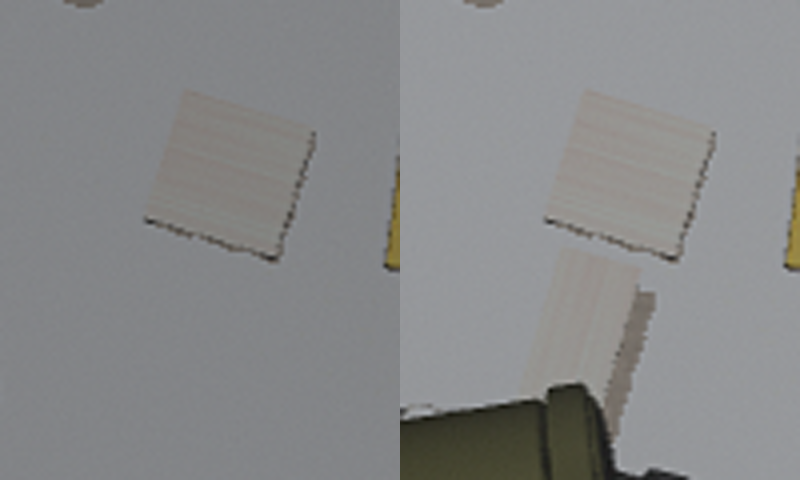

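```bash
python3 -m inch '-1 0 0 0.7 0 0 0;-1 0 0 0.7 0 0 0;-1 0 0 0.4 0 0 0;-1 0 0 0.17 0 0 0;-1 0 0 0 0 0 0;-1 0 0 0 0 0 0;-1 0.3 0 0 0 0 0;-1 0.5 0 0 0 0 0;-1 0.5 0 0 0 0 0;-1 0 0 0 0 0 0'
python3 -m inch '-1 0.5 0 0 0 0 0;-1 0.5 0 0 0 0 0;-1 0.5 0 0 0 0 0;-1 0.4 0 0 0 0 0;-1 0.3 0 0 0 0 0;-1 0 0 0 0 0 0;-1 0 0 0 0 0 0'
python3 - <<'E'
from h import *
togo(.5335,.0626,.0725,-17.5); c=snap('top','t8')
t=load('t7');A=c['img'][160:205,230:285].astype(int)-t['img'][160:205,230:285];print(abs(A).mean())
E
```

```text
time_s: 18.3
ee_pos: [0.4719, 0.0817, 0.0723]
eef_rot: [3.142, 0.0, -0.306]
force: [-0.1, -0.5, -2.6]
grip_width: 0.0217
grip_force: 60.0
time_s: 19.18
ee_pos: [0.5336, 0.0624, 0.0725]
eef_rot: [3.141, 0.0, -0.305]
force: [-0.7, -0.4, -2.1]
grip_width: 0.0217
grip_force: 60.0
at [0.5336 0.0624 0.0725] [ 1.7999e+02  2.0000e-02 -1.7490e+01] F [-0.7 -0.4 -2.1] w 0.0217 gf 60.0 t 19.18
rot [0.001 0.002 0.001] shift [-0.006 -0.006 -0.001]
27.136969696969697
```

```bash
python3 -m inch '-1 0 0 -0.1 0 0 0;-1 0 0 -0.1 0 0 0;-1 0 0 -0.15 0 0 0;-1 0 0 -0.3 0 0 0;-1 0 0 -0.5 0 0 0;-1 0 0 -0.7 0 0 0;-1 0 0 -0.7 0 0 0;-1 0 0 -0.6 0 0 0;-1 0 0 -0.3 0 0 0;-1 0 0 0 0 0 0'
python3 - <<'E'
from h import *
togo(.5538,.2115-.1,.18,95.35); snap('wrist','w8');snap('top','t8b'); snap('side','s8')
c=load('s8');u,v=map(int,proj(c,[.6241,.034,.12]));cv2.imwrite('pics/c8.png',cv2.resize(c['img'][max(0,v-60):v+60,u-80:u+80],None,fx=4,fy=4))
E
```

```text
time_s: 20.48
ee_pos: [0.5341, 0.0623, 0.1767]
eef_rot: [-3.141, -0.001, -0.305]
force: [-1.5, 0.1, -3.3]
grip_width: 0.022
grip_force: 60.0
at [0.5341 0.0623 0.1767] [-1.7998e+02 -6.0000e-02 -1.7500e+01] F [-1.5  0.1 -3.3] w 0.022 gf 60.0 t 20.48
rot [ 4.0000e-03 -6.0000e-03 -1.1285e+01] shift [ 1.571  0.808 -0.111]
```

View pics/c8.png

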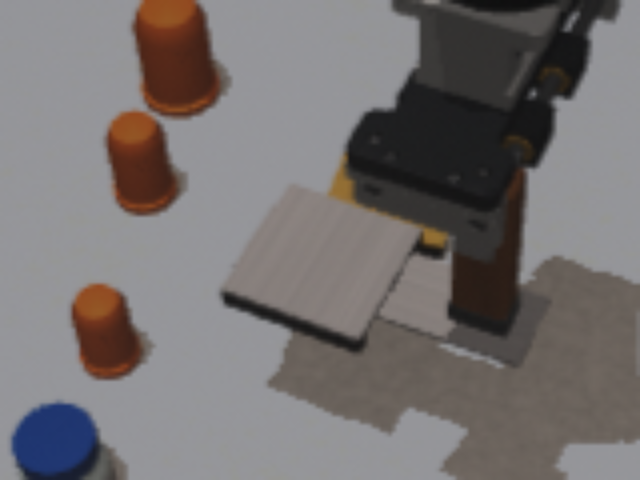

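```bash
python3 -m inch '-1 0 0 0 0 0 -0.3;-1 0 0 0 0 0 -0.6;-1 0 0 0 0 0 -0.8;-1 0 0 0 0 0 -0.8;-1 0 0 0 0 0 -0.8;-1 0 0 0 0 0 -0.8;-1 0 0 0 0 0 -0.8;-1 0 0 0 0 0 -0.8;-1 0 0 0 0 0 -0.8;-1 0 0 0 0 0 -0.8'
python3 -m inch '-1 0 0 0 0 0 -0.8;-1 0 0 0 0 0 -0.8;-1 0 0 0 0 0 -0.8;-1 0 0 0 0 0 -0.8;-1 0 0 0 0 0 -0.5;-1 0 0 0 0 0 -0.285;-1 0 0 0 0 0 0;-1 0 0 0 0 0 0'
python3 - <<'E'
from h import *
togo(.5538,.2425,.18,95.35); c=snap('top','t9')
cv2.imwrite('pics/c9.png',cv2.convertScaleAbs(cv2.resize(c['img'][140:320,90:290],None,fx=4,fy=4,interpolation=2)[:600],alpha=1.3))
E
```

```text
time_s: 21.88
ee_pos: [0.5337, 0.0622, 0.1754]
eef_rot: [-3.141, 0.001, 0.973]
force: [-0.5, 0.8, -2.9]
grip_width: 0.0218
grip_force: 60.0
time_s: 22.88
ee_pos: [0.5339, 0.0623, 0.1758]
eef_rot: [-3.141, 0.0, 1.663]
force: [1.2, -0.5, -3.5]
grip_width: 0.0217
grip_force: 60.0
at [0.5339 0.0623 0.1758] [-179.98    0.     95.29] F [ 1.2 -0.5 -3.5] w 0.0217 gf 60.0 t 22.88
rot [-0.002  0.    -0.006] shift [ 5.92   1.222 -0.141]
```

View pics/c9.png

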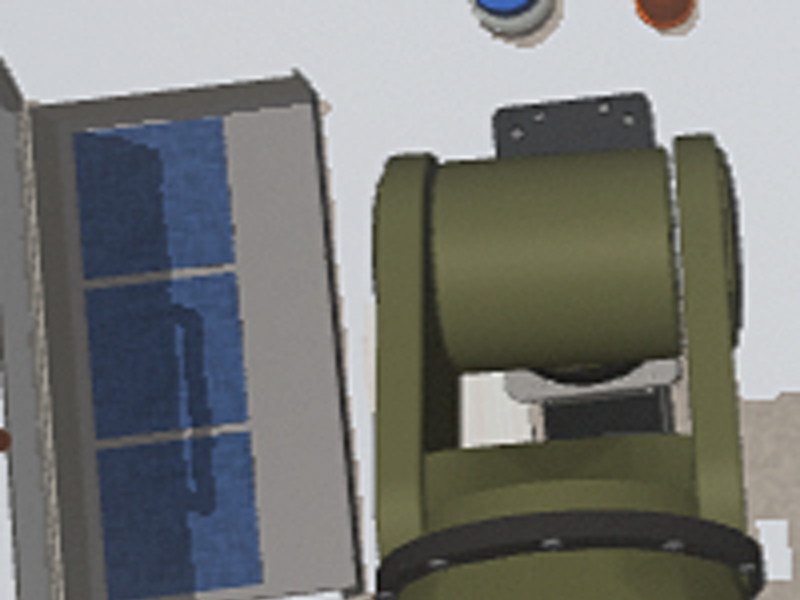

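Run:
```python
from h import *
t=load('t9')
def rep(n,pts,z=.02):
    P=np.array([unproj(t,90+u/4-.5,140+v/4-.5,z)[:2] for u,v in pts])
    e=[np.linalg.norm(P[i]-P[(i+1)%4])*1e3 for i in range(4)]
    h=((P[0]-P[3])+(P[1]-P[2])); print(n,P.mean(0).round(4),np.round(e,1),np.degrees(np.arctan2(h[1],h[0])).round(2))
    return P.mean(0)
a=rep('p0',[(74,133),(222,118),(235,265),(84,280)])
b=rep('p1',[(85,288),(236,274),(248,420),(95,438)])
c=rep('p2',[(95,450),(248,430),(262,580),(106,598)])
f=[unproj(t,90+u/4-.5,140+v/4-.5,.02)[:2] for u,v in((318,105),(358,590))]
h=f[0]-f[1];print(np.degrees(np.arctan2(h[1],h[0])),(a-c),np.degrees(np.arctan2(*(a-c)[::-1])))
d=np.array([-.0932,.9956]);print('front to pad',[(p-f[0])@d for p in(a,b,c)])
```

```text
p0 [0.6396 0.3447] [89.1 90.8 89.8 90.3] 5.41
p1 [0.5451 0.3357] [89.7 88.  90.1 89.9] 5.2
p2 [0.4508 0.3272] [90.1 88.4 90.7 86.7] 5.73
4.910327377182919 [0.18886924 0.01749608] 5.292544740309497
front to pad [np.float64(0.10272766244293158), np.float64(0.10259486136483069), np.float64(0.10291117535542132)]
```

```bash
python3 -m inch '-1 0 0.3 0.1 0 0 0;-1 0 0.6 0.2 0 0 0;-1 0 0.7 0.3 0 0 0;-1 0 0.7 0.3 0 0 0;-1 0 0.7 0.3 0 0 0;-1 0 0.7 0.3 0 0 0;-1 0 0.5 0.1 0 0 0;-1 0 0.2 0.1 0 0 0;-1 0.3 0 0 0 0 0;-1 0.6 0 0 0 0 0'
python3 -m inch '-1 0.7 0 0 0 0 0;-1 0.7 0 0 0 0 0;-1 0.7 0 0 0 0 0;-1 0.7 0 0 0 0 0;-1 0.7 0 0 0 0 0;-1 0.6 0 0 0 0 0;-1 0.4 0 0 0 0 0;-1 0.3 0 0 0 0 0;-1 0.15 0 0 0 0 0;-1 0 0 0 0 0 0'
python3 - <<'E'
from h import *
togo(.6489,.2514,.096,95.35); c=snap('side','s10')
cv2.imwrite('pics/c10.png',cv2.convertScaleAbs(cv2.resize(c['img'][270:420,130:330],None,fx=4,fy=4,interpolation=2),alpha=1.4))
E
```

```text
time_s: 24.18
ee_pos: [0.6625, 0.1021, 0.1253]
eef_rot: [3.141, -0.0, 1.663]
force: [-1.1, 0.3, -3.0]
grip_width: 0.0216
grip_force: 60.0
time_s: 25.42
ee_pos: [0.649, 0.2493, 0.125]
eef_rot: [-3.141, 0.0, 1.664]
force: [0.6, -0.7, -2.6]
grip_width: 0.0219
grip_force: 60.0
at [0.649  0.2493 0.125 ] [-179.99    0.     95.35] F [ 0.6 -0.7 -2.6] w 0.0219 gf 60.0 t 25.43
rot [-0.001  0.    -0.   ] shift [0.071 0.004 0.966]
```

View pics/c10.png

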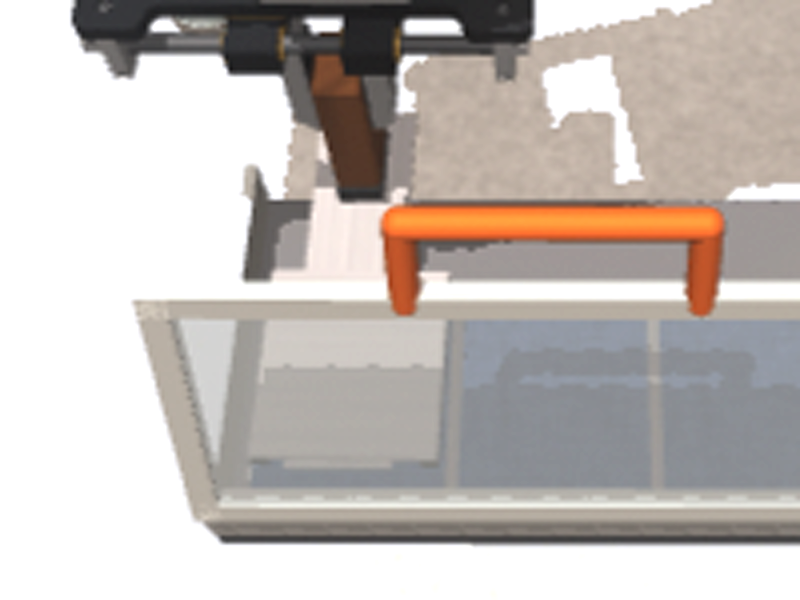

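```bash
python3 -m inch '-1 0.07 0 0.2 0 0 0;-1 0 0 0.3 0 0 0;-1 0 0 0.25 0 0 0;-1 0 0 0.1 0 0 0;-1 0 0 0.1 0 0 0;-1 0 0 0.05 0 0 0;-1 0 0 0.08 0 0 0;-1 0 0 0 0 0 0;-1 0 0 0 0 0 0'
python3 -m inch '-1 -0.2 0 0 0 0 0;-1 -0.4 0 0 0 0 0;-1 -0.6 0 0 0 0 0;-1 -0.6 0 0 0 0 0;-1 -0.6 0 0 0 0 0;-1 -0.6 0 0 0 0 0;-1 -0.6 0 0 0 0 0;-1 -0.6 0 0 0 0 0;-1 -0.6 0 0 0 0 0;-1 0 0 0 0 0 0'
python3 - <<'E'
from h import *
togo(.6489,.2514,.096,95.35); c=snap('top','t11'); snap('side','s11')
K=c['intrinsics'];v,u=np.mgrid[0:420,0:560];z=c['range_z']
P=np.stack([(u-K[0,2])/K[0,0]*z,(v-K[1,2])/K[1,1]*z,z,np.ones_like(z)],-1)@np.linalg.inv(c['view']).T
s=(abs(P[...,0]-.64)<.07)&(abs(P[...,1]-.345)<.07)&(P[...,2]>.028)&(P[...,2]<.042)
m=(s*255).astype(np.uint8);m=cv2.morphologyEx(m,cv2.MORPH_OPEN,np.ones((3,3),np.uint8))
n,L,st,_=cv2.connectedComponentsWithStats(m);i=1+st[1:,4].argmax();vv,uu=np.where(L==i)
W=np.array([unproj(c,a,b,.034)[:2] for a,b in zip(uu,vv)]);r=cv2.minAreaRect((W*1e3).astype(np.float32));print(r,len(W),P[...,2][L==i].mean())
E
```

```text
time_s: 26.6
ee_pos: [0.6488, 0.2515, 0.0928]
eef_rot: [3.141, -0.0, 1.664]
force: [-0.9, 0.6, -1.2]
grip_width: 0.0216
grip_force: 60.0
time_s: 27.85
ee_pos: [0.6624, 0.1067, 0.0926]
eef_rot: [-3.142, 0.0, 1.663]
force: [0.6, 0.4, -2.7]
grip_width: 0.0216
grip_force: 60.0
at [0.6624 0.1067 0.0926] [-1.800e+02  1.000e-02  9.526e+01] F [ 0.6  0.4 -2.7] w 0.0216 gf 60.0 t 27.85
rot [-0.     0.001 -0.009] shift [ 4.846e+00  2.000e-03 -1.120e-01]
((637.2064819335938, 341.3202819824219), (84.76940155029297, 84.8166275024414), 4.656391143798828) 1254 0.03310930141267917
```

```bash
python3 -m inch '-1 -0.2 0 -0.2 0 0 0;-1 -0.2 0 -0.6 0 0 0;-1 -0.2 0 -1 0 0 0;-1 -0.2 0 -0.8 0 0 0;-1 -0.2 0 0 0 0 0;-1 0 0 0 0 0 1;-1 0 0 0 0 0 1;-1 0 0 0 0 0 1;-1 0 0 0 0 0 1;-1 0 0 0 0 0 1'>/dev/null
python3 -m inch '-1 0 0 0 0 0 1;-1 0 0 0 0 0 1;-1 0 0 0 0 0 1;-1 0 0 0 0 0 1;-1 0 0 0 0 0 1;-1 0 0 0 0 0 0.43;-1 0 0 0 0 0 0'
python3 - <<'E'
from h import *
for n in('top0','t11'):
    c=load(n);h=cv2.cvtColor(c['img'],cv2.COLOR_BGR2HSV);m=cv2.inRange(h,(18,120,60),(32,255,255));m[:,:270]=0;m[:,370:]=0;m[:150]=0;m[260:]=0
    vv,uu=np.where(m>0);W=np.array([unproj(c,a,b,.014)[:2] for a,b in zip(uu,vv)]);print(n,len(W),cv2.minAreaRect((W*1e3).astype(np.float32)) if len(W)>9 else '')
togo(.4027,-.0761,.13,-8.9)
E
```

```text
time_s: 30.08
ee_pos: [0.6647, 0.078, 0.1699]
eef_rot: [3.141, 0.001, -0.156]
force: [-0.1, 0.1, -2.4]
grip_width: 0.0217
grip_force: 60.0
top0 1124 ((599.7301635742188, -106.49885559082031), (82.31800079345703, 83.00841522216797), 80.9126968383789)
t11 1123 ((599.7301635742188, -106.49885559082031), (82.31800079345703, 83.00841522216797), 80.9126968383789)
at [0.6647 0.078  0.1699] [ 1.7999e+02  7.0000e-02 -8.9200e+00] F [-0.1  0.1 -2.4] w 0.0217 gf 60.0 t 30.07
rot [ 0.001  0.007 -0.002] shift [-7.833  6.427  1.328]
```

```bash
python3 -m inch '-1 -0.87 0.714 0 0 0 0;-1 -0.87 0.714 0 0 0 0;-1 -0.87 0.714 0 0 0 0;-1 -0.87 0.714 0 0 0 0;-1 -0.87 0.714 0 0 0 0;-1 -0.87 0.714 0 0 0 0;-1 -0.87 0.714 0 0 0 0;-1 -0.87 0.714 0 0 0 0;-1 -0.87 0.714 0 0 0 0;-1 0 0 0 0 0 0'>/dev/null
python3 -m inch '-1 0 0 0.6 0 0 0;-1 0 0 0.7 0 0 0;-1 0 0 0.7 0 0 0;-1 0 0 0.7 0 0 0;-1 0 0 0.4 0 0 0;-1 0 0 0.15 0 0 0;-1 0 0 0 0 0 0'
python3 - <<'E'
from h import *
togo(.5064,-.0923,.0725,-8.9)
c=snap('top','t12');h=cv2.cvtColor(c['img'],cv2.COLOR_BGR2HSV);m=cv2.inRange(h,(18,120,60),(32,255,255));m[:,:270]=0;m[:,370:]=0;m[:150]=0;m[260:]=0
vv,uu=np.where(m>0);W=np.array([unproj(c,a,b,.014)[:2] for a,b in zip(uu,vv)]);print(len(W),cv2.minAreaRect((W*1e3).astype(np.float32)))
E
```

```text
time_s: 32.2
ee_pos: [0.4032, -0.0757, 0.0733]
eef_rot: [-3.142, -0.0, -0.156]
force: [0.6, 0.4, -1.9]
grip_width: 0.0212
grip_force: 60.0
at [ 0.4032 -0.0757  0.0733] [-1.80e+02 -1.00e-02 -8.93e+00] F [ 0.6  0.4 -1.9] w 0.0212 gf 60.0 t 32.2
rot [-0.    -0.001 -0.003] shift [3.484 0.016 0.028]
1122 ((599.7059326171875, -106.65061950683594), (82.01062774658203, 83.00841522216797), 80.9126968383789)
```

```bash
python3 -m inch '-1 0.3 0 0.02 0 0 0;-1 0.5 0 0 0 0 0;-1 0.5 0 0 0 0 0;-1 0.5 0 0 0 0 0;-1 0.5 0 0 0 0 0;-1 0.5 0 0 0 0 0;-1 0.4 0 0 0 0 0;-1 0.26 0 0 0 0 0;-1 0 0 0 0 0 0;-1 0 0 0 0 0 0'
python3 -m inch '-1 0 0 -0.1 0 0 0;-1 0 0 -0.1 0 0 0;-1 0 0 -0.15 0 0 0;-1 0 0 -0.3 0 0 0;-1 0 0 -0.5 0 0 0;-1 0 0 -0.7 0 0 0;-1 0 0 -0.7 0 0 0;-1 0 0 -0.6 0 0 0;-1 0 0 -0.3 0 0 0;-1 0 0 0 0 0 0'
python3 - <<'E'
from h import *
togo(.5064,-.0923,.0725,95.35)
c=snap('top','t13');h=cv2.cvtColor(c['img'],cv2.COLOR_BGR2HSV);m=cv2.inRange(h,(18,120,60),(32,255,255));m[:,:270]=0;m[:,370:]=0;m[:150]=0;m[260:]=0
z=ctrl.get_obs()['ee_pos'][2]-.066+.004
vv,uu=np.where(m>0);W=np.array([unproj(c,a,b,z)[:2] for a,b in zip(uu,vv)]);print(z,unproj(c,np.median(uu),np.median(vv)),len(W),cv2.minAreaRect((W*1e3).astype(np.float32)))
E
```

```text
time_s: 33.5
ee_pos: [0.5052, -0.0918, 0.0725]
eef_rot: [-3.142, 0.0, -0.156]
force: [-0.3, 0.6, -2.0]
grip_width: 0.0219
grip_force: 60.0
time_s: 34.75
ee_pos: [0.5056, -0.0919, 0.1767]
eef_rot: [3.141, -0.001, -0.156]
force: [-0.1, 0.1, -3.7]
grip_width: 0.0214
grip_force: 60.0
at [ 0.5056 -0.0919  0.1767] [ 1.7999e+02 -6.0000e-02 -8.9500e+00] F [-0.1  0.1 -3.7] w 0.0214 gf 60.0 t 34.75
rot [ 6.000e-03 -4.000e-03 -1.043e+01] shift [-0.016  0.024  3.472]
0.11390837297980577 [ 0.62343447 -0.1097774   0.11338318] 585 ((601.2332763671875, -106.96929931640625), (82.5373764038086, 81.99103546142578), 81.42701721191406)
```

```bash
python3 -m inch '-1 0 0 0 0 0 -0.3;-1 0 0 0 0 0 -0.6;-1 0 0 0 0 0 -0.8;-1 0 0 0 0 0 -0.8;-1 0 0 0 0 0 -0.8;-1 0 0 0 0 0 -0.8;-1 0 0 0 0 0 -0.8;-1 0 0 0 0 0 -0.8;-1 0 0 0 0 0 -0.8;-1 0 0 0 0 0 -0.8'>/dev/null
python3 -m inch '-1 0 0 0 0 0 -0.8;-1 0 0 0 0 0 -0.8;-1 0 0 0 0 0 -0.8;-1 0 0 0 0 0 -0.5;-1 0 0 0 0 0 -0.23;-1 0 0 0 0 0 0;-1 0 0 0 0 0 0'
python3 -c "
from h import *
togo(.554,.243,.125,95.35)"
```

```text
time_s: 36.92
ee_pos: [0.5054, -0.0918, 0.1757]
eef_rot: [-3.141, -0.0, 1.663]
force: [-0.2, 0.0, -2.5]
grip_width: 0.0219
grip_force: 60.0
at [ 0.5054 -0.0918  0.1757] [-1.7997e+02 -1.0000e-02  9.5300e+01] F [-0.2  0.  -2.5] w 0.0219 gf 60.0 t 36.92
rot [-0.003 -0.001 -0.005] shift [10.961  2.654  1.69 ]
```

```bash
python3 -m inch '-1 0.3 0.1 0 0 0 0;-1 0.6 0.2 0.1 0 0 0;-1 0.8 0.35 0.2 0 0 0;-1 0.8 0.4 0.3 0 0 0;-1 0.8 0.4 0.3 0 0 0;-1 0.8 0.4 0.3 0 0 0;-1 0.8 0.4 0.3 0 0 0;-1 0.8 0.3 0.19 0 0 0;-1 0.8 0.1 0 0 0 0;-1 0.8 0 0 0 0 0'
python3 -m inch '-1 0.7 0 0 0 0 0;-1 0.7 0 0 0 0 0;-1 0.7 0 0 0 0 0;-1 0.6 0 0 0 0 0;-1 0.45 0 0 0 0 0;-1 0.3 0 0 0 0 0;-1 0.15 0 0 0 0 0;-1 0 0 0 0 0 0;-1 0 0 0 0 0 0'
python3 -c "
from h import *
togo(.554,.243,.096,95.35)"
```

```text
time_s: 38.17
ee_pos: [0.5639, 0.1358, 0.1248]
eef_rot: [-3.141, -0.0, 1.665]
force: [0.1, -0.3, -2.4]
grip_width: 0.0216
grip_force: 60.0
time_s: 39.3
ee_pos: [0.5542, 0.2407, 0.1254]
eef_rot: [-3.142, 0.0, 1.664]
force: [-0.2, 1.0, -2.3]
grip_width: 0.0216
grip_force: 60.0
at [0.5542 0.2407 0.1254] [-1.800e+02  1.000e-02  9.532e+01] F [-0.2  1.  -2.3] w 0.0216 gf 60.0 t 39.3
rot [-0.     0.001 -0.003] shift [ 0.076 -0.001  0.978]
```

```bash
python3 -m inch '-1 0.07 0 0.2 0 0 0;-1 0 0 0.3 0 0 0;-1 0 0 0.25 0 0 0;-1 0 0 0.1 0 0 0;-1 0 0 0.1 0 0 0;-1 0 0 0.05 0 0 0;-1 0 0 0.08 0 0 0;-1 0 0 0 0 0 0;-1 0 0 0 0 0 0'
python3 -m inch '-1 -0.2 0 0 0 0 0;-1 -0.4 0 0 0 0 0;-1 -0.6 0 0 0 0 0;-1 -0.6 0 0 0 0 0;-1 -0.6 0 0 0 0 0;-1 -0.6 0 0 0 0 0;-1 -0.6 0 0 0 0 0;-1 -0.6 0 0 0 0 0;-1 -0.6 0 0 0 0 0;-1 -0.6 0 0 0 0 0'
python3 -m inch '-1 -0.7 0 -0.2 0 0 0;-1 -0.7 0 -0.6 0 0 0;-1 -0.7 0 -0.9 0 0 0;-1 -0.7 0 -0.7 0 0 0;-1 -0.7 0 0 0 0 0;-1 -0.7 0 0 0 0 0;-1 -0.7 0 0 0 0 0;-1 0 0 0 0 0 0'
cat > m.py <<'E'
from h import *
def check(f):
    c=snap('top',f)
    K=c['intrinsics'];v,u=np.mgrid[0:420,0:560];z=c['range_z']
    P=np.stack([(u-K[0,2])/K[0,0]*z,(v-K[1,2])/K[1,1]*z,z,np.ones_like(z)],-1)@np.linalg.inv(c['view']).T
    for x,y in((.64,.345),(.545,.336)):
        s=(abs(P[...,0]-x)<.05)&(abs(P[...,1]-y)<.07)&(P[...,2]>.028)&(P[...,2]<.042)
        m=cv2.morphologyEx((s*255).astype(np.uint8),cv2.MORPH_OPEN,np.ones((3,3),np.uint8))
        n,L,st,_=cv2.connectedComponentsWithStats(m);i=1+st[1:,4].argmax();vv,uu=np.where(L==i)
        W=np.array([unproj(c,a,b,.034)[:2] for a,b in zip(uu,vv)]);print(cv2.minAreaRect((W*1e3).astype(np.float32)),len(W))
E
python3 - <<'E'
from m import *
check('t14'); togo(.4664,-.3775,.17,0.2)
E
```

```text
time_s: 40.42
ee_pos: [0.554, 0.2433, 0.0931]
eef_rot: [3.141, -0.0, 1.664]
force: [-0.5, -0.1, -1.9]
grip_width: 0.0216
grip_force: 60.0
time_s: 41.68
ee_pos: [0.5692, 0.0807, 0.0929]
eef_rot: [-3.142, -0.0, 1.664]
force: [-0.0, 0.1, -2.3]
grip_width: 0.0217
grip_force: 60.0
time_s: 42.68
ee_pos: [0.5826, -0.066, 0.1642]
eef_rot: [-3.14, -0.0, 1.662]
force: [-0.0, 0.2, -1.4]
grip_width: 0.0216
grip_force: 60.0
((637.052978515625, 341.3951721191406), (84.92005920410156, 84.87569427490234), 4.908613204956055) 1247
((544.2415771484375, 334.564697265625), (84.29844665527344, 84.96507263183594), 5.047573089599609) 1295
at [ 0.5826 -0.065   0.1643] [-1.7995e+02 -2.0000e-02  9.5290e+01] F [-0.2  0.4 -1.8] w 0.0217 gf 60.0 t 42.73
rot [-6.000e-03  3.000e-03  9.509e+00] shift [-3.911 10.402 -0.189]
```

```bash
python3 -m inch '-1 0 0 0 0 0 0.95;-1 0 0 0 0 0 0.95;-1 0 0 0 0 0 0.95;-1 0 0 0 0 0 0.95;-1 0 0 0 0 0 0.95;-1 0 0 0 0 0 0.95;-1 0 0 0 0 0 0.95;-1 0 0 0 0 0 0.95;-1 0 0 0 0 0 0.95;-1 0 0 0 0 0 0.83'>/dev/null
python3 -m inch '-1 0 0 0 0 0 0'
python3 -c "
from h import *
togo(.4699,-.384,.0725,1.5)"
```

```text
time_s: 44.1
ee_pos: [0.5827, -0.0638, 0.1647]
eef_rot: [-3.141, 0.0, 0.029]
force: [-0.9, -0.2, -2.6]
grip_width: 0.0217
grip_force: 60.0
at [ 0.5827 -0.0638  0.1647] [-1.7998e+02  2.0000e-02  1.6400e+00] F [-0.9 -0.2 -2.6] w 0.0217 gf 60.0 t 44.1
rot [-0.002  0.002  0.014] shift [-4.039 10.571  3.074]
```

```bash
python3 -m inch '-1 -0.367 0.961 0 0 0 0;-1 -0.367 0.961 0 0 0 0;-1 -0.367 0.961 0 0 0 0;-1 -0.367 0.961 0 0 0 0;-1 -0.367 0.961 0 0 0 0;-1 -0.367 0.961 0 0 0 0;-1 -0.367 0.961 0 0 0 0;-1 -0.367 0.961 0 0 0 0;-1 -0.367 0.961 0 0 0 0;-1 -0.367 0.961 0 0 0 0'>/dev/null
python3 -m inch '-1 -0.367 0.961 0 0 0 0;-1 0 0 0.5 0 0 0;-1 0 0 0.8 0 0 0;-1 0 0 0.8 0 0 0;-1 0 0 0.4 0 0 0;-1 0 0 0 0 0 0;-1 0 0 0 0 0 0'
python3 -c "
from h import *
togo(.4699,-.384,.0722,1.5)"
```

```text
time_s: 46.22
ee_pos: [0.4708, -0.3848, 0.0908]
eef_rot: [3.141, -0.001, 0.028]
force: [-0.0, -0.4, -2.6]
grip_width: 0.0218
grip_force: 60.0
at [ 0.4708 -0.3848  0.0908] [ 1.7995e+02 -5.0000e-02  1.6000e+00] F [-0.  -0.4 -2.6] w 0.0218 gf 60.0 t 46.23
rot [ 0.005 -0.005  0.01 ] shift [-0.028 -0.027  0.622]
```

```bash
python3 -m inch '-1 0 0 0.25 0 0 0;-1 0 0 0.2 0 0 0;-1 0 0 0.1 0 0 0;-1 0 0 0.05 0 0 0;-1 0 0 0.02 0 0 0;-1 0 0 0 0 0 0;-0.3 0 0 0 0 0 0;0 0 0 0 0 0 0;0 0 0 0 0 0 0;0 0 0 0 0 0 0'
python3 -m inch '0 0 0 -0.4 0 0 0;0 0 0 -0.8 0 0 0;0 0 0 -1 0 0 0;0 0 0 -1 0 0 0;0 0 0 -1 0 0 0;0 0 0 -1 0 0 0;0 -1 0 0 0 0 0;0 -1 0 0 0 0 0;0 -1 0 0 0 0 0;0 0 0 0 0 0 0'
python3 - <<'E'
from m import *
check('t15'); togo(0.4,-.38,.25,0)
E
```

```text
time_s: 47.48
ee_pos: [0.4703, -0.3847, 0.0713]
eef_rot: [3.142, -0.0, 0.027]
force: [-0.3, -0.7, 0.0]
grip_width: 0.0467
grip_force: 0.0
time_s: 48.72
ee_pos: [0.3793, -0.3874, 0.2286]
eef_rot: [3.14, -0.001, 0.025]
force: [0.7, -0.4, -1.3]
grip_width: 0.047
grip_force: 0.0
((624.1669921875, 346.4411926269531), (76.2759017944336, 84.8607177734375), 6.35908317565918) 1085
((546.316650390625, 336.52459716796875), (103.4239273071289, 85.86909484863281), 6.638984680175781) 1536
at [ 0.3803 -0.3874  0.2284] [ 1.7994e+02 -6.0000e-02  1.4900e+00] F [ 0.9 -0.   0.4] w 0.0471 gf 0.0 t 48.77
rot [ 0.006 -0.006  0.149] shift [ 0.658 -0.247 -0.719]
```

View pics/t15.png

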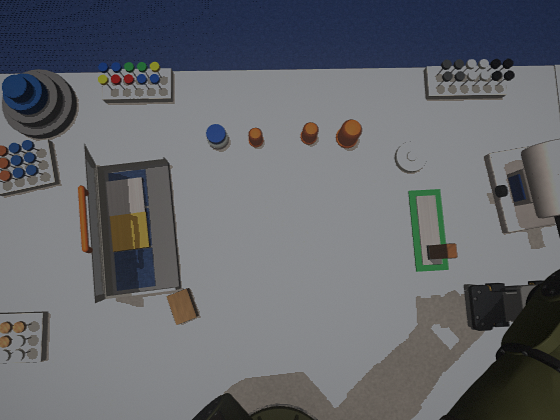

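```bash
cat > m2.py <<'E'
from h import *
def check2(f,new=True):
    c=snap('top',f) if new else load(f)
    K=c['intrinsics'];v,u=np.mgrid[0:420,0:560];z=c['range_z']
    P=np.stack([(u-K[0,2])/K[0,0]*z,(v-K[1,2])/K[1,1]*z,z,np.ones_like(z)],-1)@np.linalg.inv(c['view']).T
    s=(P[...,0]>.41)&(P[...,0]<.70)&(P[...,1]>.24)&(P[...,1]<.385)&(P[...,2]>.0275)&(P[...,2]<.06)
    h=cv2.cvtColor(c['img'],cv2.COLOR_BGR2HSV)
    y=(h[...,0]>15)&(h[...,0]<35)&(h[...,1]>110)
    for n,m in(('brass',s&y),('steel',s&~y)):
        m=cv2.morphologyEx((m*255).astype(np.uint8),cv2.MORPH_OPEN,np.ones((3,3),np.uint8))
        k,L,st,_=cv2.connectedComponentsWithStats(m)
        i=1+st[1:,4].argmax();vv,uu=np.where(L==i)
        W=np.array([unproj(c,a,b,.034)[:2] for a,b in zip(uu,vv)])
        print(n,cv2.minAreaRect((W*1e3).astype(np.float32)),len(W),np.percentile(P[...,2][L==i],[2,50,98]).round(4),cv2.boundingRect(np.c_[uu,vv].astype(np.int32)))
E
python3 - <<'E'
from m2 import *
check2('t14',False); check2('t15',False)
c=load('t15');cv2.imwrite('pics/c15.png',c['img'])
E
```

```text
brass ((544.2205810546875, 334.8963623046875), (83.42948150634766, 83.78280639648438), 4.866904258728027) 1269 [0.0294 0.0329 0.0362] (111, 209, 38, 39)
steel ((637.0750122070312, 341.3206481933594), (84.98728942871094, 84.86715698242188), 4.734704971313477) 1243 [0.0293 0.0329 0.0364] (110, 171, 37, 38)
brass ((536.70263671875, 335.2684326171875), (83.65127563476562, 83.9034194946289), 6.31728982925415) 1278 [0.0293 0.033  0.0364] (110, 212, 39, 40)
steel ((620.175537109375, 345.3608093261719), (84.2645492553711, 84.79060363769531), 6.516293048858643) 1206 [0.0294 0.033  0.0367] (109, 177, 37, 39)
```

```bash
python3 -m inch '0 1 0 0 0 0 0;0 1 0 0 0 0 0;0 1 0 0 0 0 0;0 0 0 1 0 0 0;0 0 0 1 0 0 0;0 0 0 1 0 0 0;0 0 0 1 0 0 0;0 0 0 0.8 0 0 0;0 0 0 0.4 0 0 0;0 0 0 0 0 0 0'
python3 -m inch '-1 0 0 0 0 0 0;-1 0 0 0 0 0 0;-1 0 0 0 0 0 0;-1 0 0 -0.2 0 0 0;-1 0 0 -0.6 0 0 0;-1 0 0 -1 0 0 0;-1 0 0 -1 0 0 0;-1 0 0 -0.5 0 0 0;-1 0 0 0 0 0 0' 60
python3 - <<'E'
from m2 import *
check2('t16');togo(.6505,.095,.165,96.4)
c=load('t16');o=ctrl.get_obs();p=o['ee_pos']
K=c['intrinsics'];v,u=np.mgrid[0:420,0:560];z=c['range_z'];zt=p[2]-.067
P=np.stack([(u-K[0,2])/K[0,0]*z,(v-K[1,2])/K[1,1]*z,z,np.ones_like(z)],-1)@np.linalg.inv(c['view']).T
s=(abs(P[...,2]-zt)<.01)&(abs(P[...,1]-p[1])<.04)&(P[...,0]>p[0]+.05);print('tip',P[...,0][s].max()-p[0],'y',P[...,1][s].min()-p[1],P[...,1][s].max()-p[1],P[...,2][s].mean()-zt)
E
```

```text
time_s: 50.02
ee_pos: [0.4707, -0.3845, 0.0711]
eef_rot: [-3.141, 0.001, 0.027]
force: [0.3, 0.5, -0.5]
grip_width: 0.0472
grip_force: 0.0
time_s: 51.15
ee_pos: [0.4705, -0.3849, 0.1714]
eef_rot: [3.14, -0.001, 0.027]
force: [-0.6, -1.2, -2.5]
grip_width: 0.0218
grip_force: 60.0
brass ((536.686767578125, 335.2721862792969), (83.73228454589844, 83.88770294189453), 6.3523149490356445) 1273 [0.0294 0.0329 0.0364] (110, 212, 39, 40)
steel ((620.175537109375, 345.3608093261719), (84.2645492553711, 84.79060363769531), 6.516293048858643) 1199 [0.0292 0.0329 0.0364] (109, 177, 37, 39)
at [ 0.4702 -0.3846  0.1701] [-1.7999e+02  1.0000e-02  1.5500e+00] F [ 0.8  0.5 -2.7] w 0.0214 gf 60.0 t 51.2
rot [-1.000e-03  0.000e+00 -9.485e+00] shift [15.217  7.756  0.169]
tip 0.13951332382210974 y -0.024984308419739587 0.025327429418608494 0.0012123634416099094
```

```bash
python3 -m inch '-1 0 0 0 0 0 -0.95;-1 0 0 0 0 0 -0.95;-1 0 0 0 0 0 -0.95;-1 0 0 0 0 0 -0.95;-1 0 0 0 0 0 -0.95;-1 0 0 0 0 0 -0.95;-1 0 0 0 0 0 -0.95;-1 0 0 0 0 0 -0.95;-1 0 0 0 0 0 -0.95;-1 0 0 0 0 0 -0.935'>/dev/null
python3 -m inch '-1 0.95 0.485 0 0 0 0;-1 0.95 0.485 0 0 0 0;-1 0.95 0.485 0 0 0 0;-1 0.95 0.485 0 0 0 0;-1 0.95 0.485 0 0 0 0;-1 0.95 0.485 0 0 0 0;-1 0.95 0.485 0 0 0 0;-1 0.95 0.485 0 0 0 0;-1 0.95 0.485 0 0 0 0;-1 0.95 0.485 0 0 0 0'>/dev/null
python3 -m inch '-1 0.95 0.485 0 0 0 0;-1 0.95 0.485 0 0 0 0;-1 0.95 0.485 0 0 0 0;-1 0.95 0.485 0 0 0 0;-1 0.9 0.485 0 0 0 0;-1 0.9 0.48 0 0 0 0;-1 0 0 0 0 0 0'
python3 - <<'E'
from m2 import *
check2('t17');togo(.6328,.2536,.092,96.4)
E
```

```text
time_s: 54.58
ee_pos: [0.6507, 0.0931, 0.1684]
eef_rot: [-3.139, -0.0, 1.685]
force: [0.6, -0.4, -1.9]
grip_width: 0.0216
grip_force: 60.0
brass ((536.7393188476562, 335.19970703125), (83.64385223388672, 83.73204040527344), 6.3523149490356445) 1277 [0.029  0.0329 0.0364] (110, 212, 39, 40)
steel ((620.1521606445312, 345.56512451171875), (84.2645492553711, 84.37922668457031), 6.516293048858643) 1198 [0.0294 0.0329 0.0365] (109, 177, 36, 39)
at [0.6505 0.0919 0.1686] [-179.86    0.     96.47] F [ 0.3 -0.5 -2.4] w 0.0219 gf 60.0 t 54.62
rot [-0.014  0.     0.007] shift [5.423 0.014 2.554]
```

Down in front of the case, then in.

```bash
python3 -m inch '-1 0 0 0.6 0 0 0;-1 0 0 0.8 0 0 0;-1 0 0 0.7 0 0 0;-1 0 0 0.3 0 0 0;-1 0 0 0.13 0 0 0;-1 0 0 0 0 0 0;-1 0.3 0 0 0 0 0;-1 0.5 0 0 0 0 0;-1 0.5 0 0 0 0 0;-1 0.5 0 0 0 0 0'
python3 -m inch '-1 0.5 0 0 0 0 0;-1 0.5 0 0 0 0 0;-1 0.5 0 0 0 0 0;-1 0.5 0 0 0 0 0;-1 0.5 0 0 0 0 0;-1 0.5 0 0 0 0 0;-1 0.3 0 0 0 0 0;-1 0.2 0 0 0 0 0;-1 0.1 0 0 0 0 0;-1 0 0 0 0 0 0'
python3 - <<'E'
from m2 import *
togo(.6328,.2536,.092,96.4)
E
```

```text
time_s: 55.88
ee_pos: [0.6448, 0.1466, 0.0945]
eef_rot: [3.141, -0.0, 1.683]
force: [0.8, -0.1, -2.4]
grip_width: 0.0217
grip_force: 60.0
time_s: 57.12
ee_pos: [0.633, 0.2523, 0.0944]
eef_rot: [-3.142, 0.0, 1.682]
force: [0.1, 0.2, -1.4]
grip_width: 0.0215
grip_force: 60.0
at [0.633  0.2523 0.0944] [-180.     0.    96.4] F [ 0.1  0.2 -1.4] w 0.0215 gf 60.0 t 57.12
rot [-0.  0. -0.] shift [ 0.044 -0.     0.081]
```

```bash
python3 -m inch '-1 0 0 -0.1 0 0 0;-1 0 0 -0.1 0 0 0;-1 0 0 -0.1 0 0 0;-1 0 0 0 0 0 0;-1 0 0.1 0 0 0 0.05;-1 0 0.2 0 0 0 0.06;-1 0.03 0.2 0 0 0 0;-1 0.03 0.08 0 0 0 0;-1 0 0 0 0 0 0;-1 0 0 0 0 0 0'
python3 - <<'E'
from m2 import *
check2('t18');togo(.6503,.253,.092,95.3)
E
```

```text
time_s: 58.38
ee_pos: [0.65, 0.2559, 0.1034]
eef_rot: [-3.141, 0.0, 1.663]
force: [-0.4, 0.5, -3.2]
grip_width: 0.0217
grip_force: 60.0Traceback (most recent call last):
  File "<stdin>", line 2, in <module>
  File "m2.py", line 12, in check2
    i=1+st[1:,4].argmax();vv,uu=np.where(L==i)
        ~~~~~~~~~~~~~~~^^
ValueError: attempt to get argmax of an empty sequence
```

```bash
python3 -m inch '-1 -0.12 0 0 0 0 0;-1 0 0 0.1 0 0 0;-1 0 0 0.1 0 0 0;-1 0 0 0.08 0 0 0;-1 0 0 0.05 0 0 0;-1 0 0 0.04 0 0 0;-1 0 0 0 0 0 0;-1 0 0 0 0 0 0'
python3 -m inch '-1 -0.2 0 0 0 0 0;-1 -0.4 0 0 0 0 0;-1 -0.6 0 0 0 0 0;-1 -0.6 0 0 0 0 0;-1 -0.6 0 0 0 0 0;-1 -0.6 0 0 0 0 0;-1 -0.6 0 0 0 0 0;-1 -0.6 0 0 0 0 0;-1 -0.6 0 0 0 0 0;-1 -0.4 0 0 0 0 0'
python3 - <<'E'
from m2 import *
check2('t18');togo(.5488,.2436,.092,96.3)
E
```

```text
time_s: 59.42
ee_pos: [0.6505, 0.2523, 0.0924]
eef_rot: [3.141, -0.0, 1.663]
force: [0.2, -0.4, -2.2]
grip_width: 0.022
grip_force: 60.0
time_s: 60.68
ee_pos: [0.6649, 0.0957, 0.0923]
eef_rot: [-3.142, 0.0, 1.663]
force: [0.3, -0.0, -1.9]
grip_width: 0.0219
grip_force: 60.0
brass ((536.6914672851562, 335.369384765625), (83.65127563476562, 84.10652923583984), 6.31728982925415) 1285 [0.0293 0.0328 0.0363] (110, 212, 39, 40)
steel ((639.22509765625, 345.61187744140625), (84.99418640136719, 83.54927062988281), 5.319952011108398) 1195 [0.0291 0.0329 0.0365] (109, 170, 36, 38)
at [0.6651 0.0946 0.0923] [-1.800e+02  2.000e-02  9.523e+01] F [ 0.1 -1.3 -1.6] w 0.0216 gf 60.0 t 60.73
rot [-0.     0.002 -0.107] shift [ 5.361 -3.308  0.011]
```

```bash
python3 -m inch '-1 -0.3 0 0 0 0 -0.107;-1 0 -0.5 0 0 0 0;-1 0 -0.8 0 0 0 0;-1 0 -0.8 0 0 0 0;-1 0 -0.8 0 0 0 0;-1 0 -0.4 0 0 0 0;-1 0.3 0 0 0 0 0;-1 0.5 0 0 0 0 0;-1 0.5 0 0 0 0 0;-1 0.5 0 0 0 0 0'
python3 -m inch '-1 0.5 0 0 0 0 0;-1 0.5 0 0 0 0 0;-1 0.5 0 0 0 0 0;-1 0.5 0 0 0 0 0;-1 0.5 0 0 0 0 0;-1 0.5 0 0 0 0 0;-1 0.5 0 0 0 0 0;-1 0.2 0 0 0 0 0;-1 0.1 0 0 0 0 0;-1 0 0 0 0 0 0'
python3 - <<'E'
from m2 import *
togo(.5488,.2436,.092,96.3)
E
```

```text
time_s: 61.98
ee_pos: [0.5613, 0.1321, 0.0922]
eef_rot: [-3.141, -0.0, 1.683]
force: [0.1, 0.1, -1.6]
grip_width: 0.0221
grip_force: 60.0
time_s: 63.22
ee_pos: [0.5487, 0.2439, 0.0923]
eef_rot: [-3.142, 0.0, 1.682]
force: [-0.0, -0.1, -1.2]
grip_width: 0.0218
grip_force: 60.0
at [0.5487 0.2439 0.0923] [-180.      0.     96.37] F [-0.  -0.1 -1.2] w 0.0218 gf 60.0 t 63.23
rot [-0.     0.     0.007] shift [-0.01   0.003  0.011]
```

```bash
python3 -m inch '-1 0 0 -0.1 0 0 0;-1 0 0 -0.1 0 0 0;-1 0 0 -0.16 0 0 0;-1 0 0 0 0 0 0;-1 0 0.1 0 0 0 0.05;-1 -0.02 0.125 0 0 0 0.055;-1 0 0 0 0 0 0;-1 0 0 0.1 0 0 0;-1 0 0 0.1 0 0 0;-1 0 0 0.08 0 0 0'
python3 -m inch '-1 0 0 0.05 0 0 0;-1 0 0 0.03 0 0 0;-1 0 0 0 0 0 0;-1 0 0 0 0 0 0;-1 -0.2 0 0 0 0 0;-1 -0.4 0 0 0 0 0;-1 -0.6 0 0 0 0 0;-1 -0.6 0 0 0 0 0;-1 -0.6 0 0 0 0 0;-1 -0.6 0 0 0 0 0'
python3 -m inch '-1 -0.6 0 0 0 0 0;-1 -0.6 0 0 0 0 0;-1 -0.7 0 0 0 0 0;-1 -0.7 0 -0.2 0 0 0;-1 -0.7 0 -0.6 0 0 0;-1 -0.7 0 -0.9 0 0 0;-1 -0.7 0 -0.7 0 0 0;-1 -0.7 0 0 0 0 0;-1 -0.7 0 0 0 0 0;-1 0 0 0 0 0 0'
python3 - <<'E'
from m2 import *
check2('t19');togo(.4703,-.3847,.165,1.5)
E
```

```text
time_s: 64.47
ee_pos: [0.5553, 0.2442, 0.0945]
eef_rot: [-3.142, -0.0, 1.664]
force: [-0.4, 0.3, -1.1]
grip_width: 0.0221
grip_force: 60.0
time_s: 65.72
ee_pos: [0.5639, 0.1531, 0.0924]
eef_rot: [3.142, 0.0, 1.663]
force: [-0.2, 0.5, -1.9]
grip_width: 0.022
grip_force: 60.0
time_s: 66.97
ee_pos: [0.5804, -0.0293, 0.1634]
eef_rot: [-3.14, -0.0, 1.662]
force: [0.4, 0.2, -3.0]
grip_width: 0.0218
grip_force: 60.0
brass ((544.9786376953125, 336.0093078613281), (83.5890884399414, 84.10319519042969), 5.420747756958008) 1277 [0.0295 0.0328 0.0365] (110, 209, 39, 39)
steel ((639.3297119140625, 345.5783996582031), (84.8415298461914, 83.52686309814453), 5.243171215057373) 1200 [0.0294 0.0329 0.0365] (109, 170, 36, 38)
at [ 0.5804 -0.0283  0.1635] [-1.7992e+02 -2.0000e-02  9.5260e+01] F [-0.8 -0.  -2. ] w 0.022 gf 60.0 t 67.03
rot [-8.000e-03  5.000e-03  9.376e+00] shift [-3.98  11.778 -0.051]
```

```bash
python3 -m inch '-1 0 0 0 0 0 0.95;-1 0 0 0 0 0 0.95;-1 0 0 0 0 0 0.95;-1 0 0 0 0 0 0.95;-1 0 0 0 0 0 0.95;-1 0 0 0 0 0 0.95;-1 0 0 0 0 0 0.95;-1 0 0 0 0 0 0.95;-1 0 0 0 0 0 0.95;-1 0 0 0 0 0 0.826'>/dev/null
python3 -m inch '-1 -0.332 0.982 0 0 0 0;-1 -0.332 0.982 0 0 0 0;-1 -0.332 0.982 0 0 0 0;-1 -0.332 0.982 0 0 0 0;-1 -0.332 0.982 0 0 0 0;-1 -0.332 0.982 0 0 0 0;-1 -0.332 0.982 0 0 0 0;-1 -0.332 0.982 0 0 0 0;-1 -0.332 0.982 0 0 0 0;-1 -0.332 0.982 0 0 0 0'>/dev/null
python3 -m inch '-1 -0.332 0.982 0 0 0 0;-1 -0.332 0.982 0 0 0 0;-1 0 0 0.5 0 0 0;-1 0 0 0.8 0 0 0;-1 0 0 0.8 0 0 0;-1 0 0 0.4 0 0 0;-1 0 0 0 0 0 0;-1 0 0 0 0 0 0'
python3 -c "
from h import *
togo(.4703,-.3847,.0714,1.5)"
```

```text
time_s: 70.53
ee_pos: [0.4713, -0.3844, 0.0902]
eef_rot: [3.141, -0.001, 0.028]
force: [-0.0, 0.3, -2.0]
grip_width: 0.0215
grip_force: 60.0
at [ 0.4713 -0.3844  0.0902] [ 1.7995e+02 -5.0000e-02  1.5800e+00] F [-0.   0.3 -2. ] w 0.0215 gf 60.0 t 70.53
rot [ 0.005 -0.005  0.008] shift [-0.034  0.01   0.626]
```

```bash
python3 -m inch '-1 -0.03 0 0.25 0 0 0;-1 0 0 0.2 0 0 0;-1 0 0 0.1 0 0 0;-1 0 0 0.05 0 0 0;-1 0 0 0.02 0 0 0;-1 0 0 0 0 0 0;-0.3 0 0 0 0 0 0;0 0 0 0 0 0 0;0 0 0 0 0 0 0;0 0 0 0 0 0 0'
python3 -m inch '0 0 0 -0.4 0 0 0;0 0 0 -0.8 0 0 0;0 0 0 -1 0 0 0;0 0 0 -1 0 0 0;0 0 0 -1 0 0 0;0 0 0 -1 0 0 0;0 -1 0 0 0 0 0;0 -1 0 0 0 0 0;0 -1 0 0 0 0 0;0 0 0 0 0 0 0'
python3 - <<'E'
from m2 import *
check2('t20');togo(.4703,-.3847,.0714,1.5)
c=load('t20');t0=load('top0')
# blade and mat, by colour: mat green bounds and enclosed blade
h=cv2.cvtColor(c['img'],cv2.COLOR_BGR2HSV);g=cv2.inRange(h,(45,100,30),(80,255,255));g[:,:380]=0
cn=max(cv2.findContours(g,cv2.RETR_EXTERNAL,2)[0],key=cv2.contourArea)
def rect(mask,z):
    vv,uu=np.where(mask>0);W=np.array([unproj(c,a,b,z)[:2] for a,b in zip(uu,vv)]);return cv2.minAreaRect((W*1e3).astype(np.float32))
full=np.zeros_like(g);cv2.drawContours(full,[cn],-1,255,-1);print('mat',rect(full,.003))
hsv=h.astype(int);b=((full>0)&(hsv[...,1]<60)&(hsv[...,2]>70)).astype(np.uint8)*255
b=cv2.morphologyEx(b,cv2.MORPH_OPEN,np.ones((3,3),np.uint8));print('blade visible',rect(b,.006))
for n,p in dict(cb=(.748,-.18,.07),cm=(.768,-.096,.06),cs=(.764,.032,.05),jar=(.769,.13,.05),wheel=(.708,-.348,.02),box=(.361,.211,.036)).items():
    u,v=map(int,proj(c,p));A=c['img'][v-18:v+18,u-18:u+18].astype(int)-t0['img'][v-18:v+18,u-18:u+18];print(n,(abs(A-np.median(A)).sum(2)>90).mean().round(3))
K=c['intrinsics'];v,u=np.mgrid[0:420,0:560];z=c['range_z']
P=np.stack([(u-K[0,2])/K[0,0]*z,(v-K[1,2])/K[1,1]*z,z,np.ones_like(z)],-1)@np.linalg.inv(c['view']).T
hx=np.array([.5385,.3978]);d=np.array([-.0932,.9956]);e=np.array([d[1],-d[0]])
a=(P[...,:2]-hx)@d;bb=(P[...,:2]-hx)@e
m=(a<.01)&(a>-.07)&(abs(bb)<.14)&(P[...,2]>.1)&(P[...,2]<.205);k=np.polyfit(P[...,2][m],a[m],1);print('lid',90+np.degrees(np.arctan(k[0])),m.sum())
E
```

```text
time_s: 71.78
ee_pos: [0.47, -0.3844, 0.0707]
eef_rot: [-3.142, 0.0, 0.027]
force: [1.0, 0.1, 0.3]
grip_width: 0.0471
grip_force: 0.0
time_s: 73.03
ee_pos: [0.379, -0.3871, 0.2281]
eef_rot: [3.14, -0.001, 0.026]
force: [0.3, -0.7, 1.0]
grip_width: 0.0473
grip_force: 0.0
brass ((544.9395141601562, 336.0055847167969), (83.66746520996094, 84.10319519042969), 5.420747756958008) 1284 [0.0294 0.0329 0.0364] (110, 209, 39, 39)
steel ((639.2340087890625, 345.396484375), (85.17413330078125, 83.3229751586914), 5.071326732635498) 1187 [0.0291 0.0329 0.0365] (109, 170, 36, 38)
at [ 0.3798 -0.387   0.2278] [ 1.7994e+02 -5.0000e-02  1.5000e+00] F [0.5 0.1 0.8] w 0.0471 gf 0.0 t 73.08
rot [ 0.006 -0.005  0.   ] shift [3.016e+00 1.000e-03 5.214e+00]
mat ((524.90869140625, -383.4050598144531), (199.0321807861328, 78.95548248291016), 1.6545528173446655)Traceback (most recent call last):
  File "<stdin>", line 11, in <module>
  File "<stdin>", line 8, in rect
cv2.error: OpenCV(4.12.0) /io/opencv/modules/imgproc/src/convhull.cpp:143: error: (-215:Assertion failed) total >= 0 && (depth == CV_32F || depth == CV_32S) in function 'convexHull'
```

Run:
```python
from h import *
c=load('t20');t0=load('top0')
for n,p in dict(cb=(.748,-.18,.07),cm=(.768,-.096,.06),cs=(.764,.032,.05),jar=(.769,.13,.05),wheel=(.708,-.348,.02),box=(.361,.211,.036)).items():
    u,v=map(int,proj(c,p));D=c['range_z'][v-18:v+18,u-18:u+18]-t0['range_z'][v-18:v+18,u-18:u+18];print(n,(abs(D)>.015).mean().round(3))
K=c['intrinsics'];v,u=np.mgrid[0:420,0:560];z=c['range_z']
P=np.stack([(u-K[0,2])/K[0,0]*z,(v-K[1,2])/K[1,1]*z,z,np.ones_like(z)],-1)@np.linalg.inv(c['view']).T
hx=np.array([.5385,.3978]);d=np.array([-.0932,.9956]);e=np.array([d[1],-d[0]])
a=(P[...,:2]-hx)@d;bb=(P[...,:2]-hx)@e
m=(a<.01)&(a>-.07)&(abs(bb)<.14)&(P[...,2]>.09)&(P[...,2]<.205);k=np.polyfit(P[...,2][m],a[m],1);print('lid',90+np.degrees(np.arctan(k[0])),m.sum())
s=(abs(P[...,2]-.006)<.004)&(abs(P[...,1]+.384)<.06)&(P[...,0]>.5)&(P[...,0]<.65)&(c['img'].astype(int).ptp(2)<40 if hasattr(np.ndarray,'ptp') else np.ptp(c['img'].astype(int),axis=2)<25)&(v>190)
s&=(P[...,0]<.615)&(abs(P[...,1]+.384)<.028);print('blade y mean',P[...,1][s].mean(),'x max',P[...,0][s].max(),s.sum())
```

```text
cb 0.009
cm 0.01
cs 0.009
jar 0.008
wheel 0.006
box 0.029
lid 74.8393545960539 987Traceback (most recent call last):
  File "<stdin>", line 10, in <module>
AttributeError: `ptp` was removed from the ndarray class in NumPy 2.0. Use np.ptp(arr, ...) instead.
```

Lid 74.8°, the bystanders are unmoved, and both plates are centred on their pads.

```bash
python3 -c "
from station import ticket
print(ticket.hand_in())"
```

```text
the job is handed in; nothing more can be done
None
```

The job is handed in at about 73 s: the lid stands at about 75°, the steel and brass plates (no copper was present) lie centred and square on two pads after I re-placed both when the steel one was knocked aside in the case, the spatula is back on its mat, and the other objects are unmoved.

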